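# Punch-mark profile bars in the pedal fixture

## Task

Mark all the loose aluminium bars on the bench: lay each one flat across both rails of the fixture in a bay of its own, swing the keeper bar shut over them until it clicks home, then press the pedal fully down to its stop and let it come back up. Then swing the keeper well open again, lay all the bars in the grey tray and leave the keeper open; never work the pedal while the keeper is not shut, and leave everything else on the bench where it is.

Things in the scene. Friction and masses are not known exactly. Their poses are not given: they have to be found in the camera images.
- fixture: Marking fixture, fixed: grey deck 240 (its x) by 140 (its y) by 22 mm. Origin: centre of its underside; z up. On the deck two steel rails, 8 mm wide, 170 mm long along its x, at its y = -32 and +32 mm, tops 38 mm above the bench; divider blocks on them part three bays. Punch pins in the deck rise under the bays with the pedal. A catch post stands under the shut keeper at x = -100 mm.
- bay1 (a point): Bay nearest the keeper's free end (fixture x = -50 mm): this point lies midway between the rails at the height of their tops. A bar belongs here lying along the fixture's y across both rails, its centre 10 mm above this point. The bay is 36 mm long in x, between divider blocks 14 mm long and 10 mm higher than the rails.
- bay2 (a point): The middle bay (fixture x = 0), like bay1.
- bay3 (a point): Bay nearest the keeper's hinge (fixture x = +50 mm), like bay1.
- keeper (a joint): Keeper bar, aluminium, 16 mm wide, 63 to 75 mm above the bench, turning level about a vertical hinge. 0 = shut, lying over the bays and pointing to the fixture's -x; grows as it swings open to the fixture's -y side (counterclockwise from above), to 1.6 rad. Stays where left. The last 0.1 rad go over a spring ball detent (about 5 N at the pin), which holds it at 0 and must be passed again to open.
- keeper_pin (a point): Top of the black upright pin by which the keeper is moved: 14 mm diameter, 25 mm tall (75 to 100 mm above the bench), 215 mm from the hinge axis, standing on the keeper's free end.
- keeper_hinge (a point): Point on the keeper's vertical hinge axis, 69 mm above the bench.
- pedal (a joint): Pedal: steel plate 140 by 68 mm with a ribbed rubber pad, hinged at one end on a fixed grey base 170 by 90 mm. 0 = up, 0.30 rad = down on its stop; a spring returns it. About 7 N on the pad starts it, about 13 N holds it at the stop.
- pedal_pad (a point): Middle of the top face of the pedal's rubber pad, 100 mm from the hinge, about 70 mm above the bench when up; travels about 30 mm, nearly straight down. Press here from above. Its x axis points level to the hinge when the pedal is up.
- tray: Finished-parts tray, loose, grey plastic, 145 (its x) by 205 (its y) by 25 mm high, walls and floor 5 mm. Origin: centre of its underside; z up.
- bar1: Centre of an aluminium profile bar, 20 by 20 by 100 mm, 60 g, all bars alike; its x axis runs along the length. Either all three bars are there or only two of them (an absent one reads None). At first they lie flat on the bench to the right of the fixture.
- bar2: Centre of an aluminium profile bar, 20 by 20 by 100 mm, 60 g, all bars alike; its x axis runs along the length. Either all three bars are there or only two of them (an absent one reads None). At first they lie flat on the bench to the right of the fixture.
- bar3: Centre of an aluminium profile bar, 20 by 20 by 100 mm, 60 g, all bars alike; its x axis runs along the length. Either all three bars are there or only two of them (an absent one reads None). At first they lie flat on the bench to the right of the fixture.
- mug: Bystander, not part of the job: white mug, 76 mm wide, 90 high.
- tape: Bystander, not part of the job: roll of tape lying flat, 90 mm wide.
- glue: Bystander, not part of the job: glue bottle, 48 mm wide, 130 high, standing.
- screwdriver: Bystander, not part of the job: screwdriver lying flat.
- wrench: Bystander, not part of the job: wrench lying flat.
- nut: Bystander, not part of the job: steel nut, 26 mm wide, 10 high.
- spool: Bystander, not part of the job: steel disc weight, 56 mm wide, 35 high.
Not all that is in view belongs to the job. Leave any yellow look-alike of the bar3 alone.

How it is judged:
By the outcome, as a careful person would: the job done as asked, in the order asked, and still so for the second after the job is handed in, with the robot touching nothing.
Of bar1, bar2, bar3 only 2 to 3 are there at a start; the rules pass over those that are not, and their reading is None.
At some moment in a run one of bar1, bar2, bar3 may be knocked a few centimetres aside while the robot is not near it.
Once in a run the grip may slacken for a moment while it holds something.
It also fails if it takes over 210 s, if anything falls off the work surface, if the arm or the gripper's body presses on something with over 40 N, if the wrist force passes 120 N, or if a joint passes its speed limit or range.

## Robot

A 6-joint arm with a two-finger parallel gripper is mounted at the origin on the work surface. World frame = base frame: x ahead of the robot, y to its left, z up, the work surface at z = 0. Lengths are in m, angles in rad, forces in N, time in s.
With the tool pointing down it reaches from about 0.225 to 0.875 m from the base axis. Payload 3.4 kg.
Tool frame: the origin (TCP) lies at the very end of the fingers, on their centre line; the grasp point (between the pads) lies 19 mm behind it; z points along the fingers, y is the direction in which the jaws open and shut (so a half turn about z gives the same grasp; the last joint's range is limited). The gripper opens to 85 mm and grips with 20 to 120 N. Pads are 22 mm wide; open, the fingers measure 114 mm over their backs; the gripper's body (76 mm by 85 mm) begins 54 mm behind the grasp point. The pads swing forward as they close: fully open they stand 13 mm farther back than shut.
Start: joints at [1.099, 0.276, 1.505, -0, 1.361, -0.121], TCP at [0.198, 0.54, 0.231] pointing down, gripper open.
Joint ranges: [-2.89, 2.89], [-0.75, 2.08], [0.22, 2.7], [-1.18, 4.32], [0.11, 2.71], [-2.7, 2.7]. Speed limits (rad/s): [2.57, 2.57, 3.14, 3.14, 3.14, 3.14].

## Interface

Orientations are given as a unit quaternion [w, x, y, z].
In Python, from rig import telemetry, optics, order gives the robot as it stands.
- The arm moves only by the shell command python3 -m creep 'ROWS' [FORCE]. ROWS is a JSON object of lists of equal length, an entry for each row: "slide": the shift along the world's x, y, z normalised to -1 to 1, where 1 is 0.15 m, a list of three; "twist": the turn, a rotation vector about the world's x, y, z normalised to -1 to 1, where 1 is 360 degrees, a list of three; "fingers": the gripper's target within -1 to 1 (fully open at 1, half-way at 0, shut at -1). A call has 1 to 20 rows; each row is the pose to reach, as a shift and turn from the pose commanded when the call began, turning the shorter way round; what a row does not reach only later rows make up. A row lasts 1/10 s, in which the tool goes at most 50 mm and 8.59 degrees, less where a joint would pass 70% of its speed; a pose out of reach is approached as far as the arm can. A call with a number of a shift or a turn outside -1 to 1 is refused whole. A call with a gripper value outside its range is refused whole. The fingers move at their own pace and stop on an object; FORCE is the grip in N (left out, the last holds). Time passes only in rows, so rows that repeat a pose let the fingers close. It gives the time, the measured TCP pose, the force and the opening at its end, in the units of the state.
- telemetry.get_state(): the state, without advancing time (a new reading comes with each control period).
- optics.get_image(name): name is "scene" or "side" or "wrist"; returns a dict with "img" (400x640x3 uint8, blue, green, red), "depth" (400x640 float32, m along the optical axis (not along the pixel's ray), 0 where there is no reading), "fovy" (degrees; the focal length in pixels is half the picture's height over the tangent of half this angle, whatever the lens; pixels are square), "cx", "cy" (the principal point, pixels), "world_from_camera" (4x4, takes a point from camera to world coordinates). Camera axes: x right, y down, z forward; pixel columns grow to the right and rows downward; lengths in m; the calibration is good to about 2 mm. A picture is of the moment at which its call begins.
- order.sign_off(): hands the job in, once; it reports no verdict.
The state is a dict: "clock": time; "qpos": joint angles; "qd": joint speeds; "effort": joint torques, N m; "position": TCP position; "ee_rot": TCP orientation; "contact_force": force on the tool from outside, world axes, zero at the start; "moment": the same for the moment, N m; "width": finger opening in m.
Only numpy, scipy, OpenCV 4.12 (cv2) and the standard library are available. Lean on these libraries where they do the work, as an engineer would, in place of code of your own. Each camera call takes 0.05 s, during which the arm holds its last target.

## Working session

There is one attempt and no reset: what is moved stays moved. The work goes in short steps, Python scripts to look and compute and a shell command to move; the robot and the scene stay as the last step left them, time stands still between calls to the robot, and variables do not carry over. Pictures are saved under pics/ and viewed, and the job is handed in when it is done.

```bash
mkdir -p pics; ls; cat > h.py <<'E'
import numpy as np, cv2
from rig import telemetry, optics, order
def grab(name,tag=None):
    d=optics.get_image(name)
    if tag: cv2.imwrite(f'pics/{tag}.png',d['img'])
    return d
def cloud(d):
    f=200/np.tan(np.radians(d['fovy'])/2)
    z=d['depth']; v,u=np.mgrid[0:z.shape[0],0:z.shape[1]]
    P=np.stack([(u-d['cx'])/f*z,(v-d['cy'])/f*z,z,np.ones_like(z)],-1)
    W=P@np.array(d['world_from_camera']).T
    W=W[...,:3]; W[z==0]=np.nan
    return W
def ray(d,u,v,h):
    f=200/np.tan(np.radians(d['fovy'])/2)
    M=np.array(d['world_from_camera']); r=M[:3,:3]@np.array([(u-d['cx'])/f,(v-d['cy'])/f,1]); o=M[:3,3]
    return o+r*(h-o[2])/r[2]
E
python3 - <<'E'
from h import *
import pickle
for n in ['scene','side','wrist']:
    d=grab(n,n+'0'); pickle.dump(d,open(n+'0.pkl','wb')); print(n,d['fovy'],d['cx'],d['cy'],np.array(d['world_from_camera']).round(3).tolist())
print(telemetry.get_state())
E
```

```text
pics
scene 44.62179840900295 310.64842035283124 194.92629698687443 [[0.114, 0.849, -0.515, 1.25], [0.993, -0.099, 0.057, -0.139], [-0.003, -0.519, -0.855, 1.284], [0.0, 0.0, 0.0, 1.0]]
side 55.64316428677108 324.4682589751094 196.8298266298209 [[0.969, -0.186, 0.161, 0.377], [-0.245, -0.751, 0.613, -0.666], [0.007, -0.634, -0.773, 0.833], [0.0, 0.0, 0.0, 1.0]]
wrist 64.46282089978267 320.4200278962135 202.61532782443365 [[0.344, 0.897, 0.276, 0.127], [0.939, -0.328, -0.104, 0.565], [-0.003, 0.295, -0.955, 0.373], [0.0, 0.0, 0.0, 1.0]]
{'clock': 0.15, 'qpos': array([ 1.09899787e+00,  2.76445473e-01,  1.50584433e+00,  8.85252980e-06,
        1.36074794e+00, -1.20977243e-01]), 'qd': array([ 0.00083294, -0.00298609, -0.00334783, -0.00101543, -0.00286314,
        0.00081636]), 'effort': array([ 2.96946666e-03, -4.17143512e+01, -2.46033078e+01, -1.90585379e-04,
        7.68419442e-03, -2.05507739e-06]), 'position': array([0.19741054, 0.53961054, 0.23064008]), 'ee_rot': array([-2.15171522e-04,  1.74513326e-01,  9.84654547e-01, -6.89776379e-04]), 'contact_force': array([0.73406417, 0.77784888, 0.6749611 ]), 'moment': array([ 0.0331232 ,  0.02691497, -0.01565801]), 'width': 0.08538440447516162}
```

View pics/scene0.png

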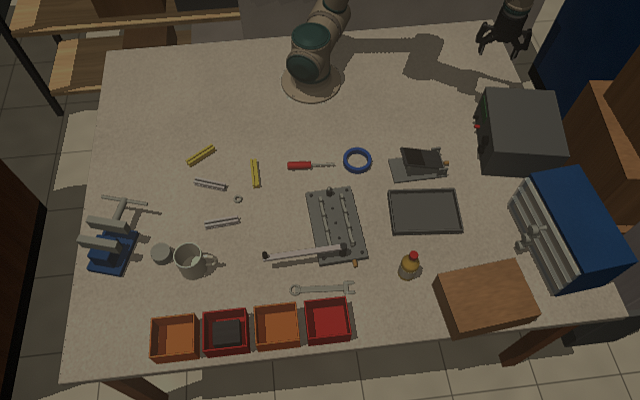

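View pics/side0.png

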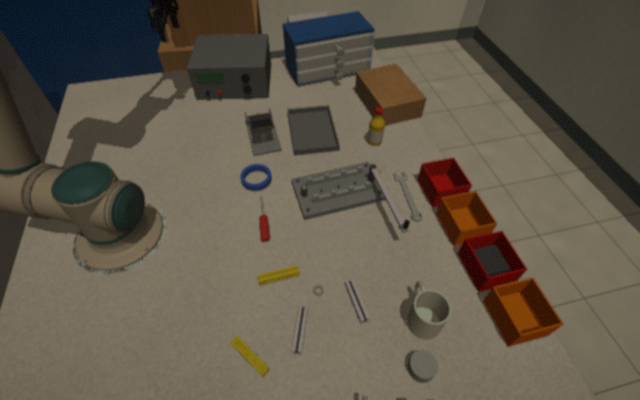

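View pics/wrist0.png

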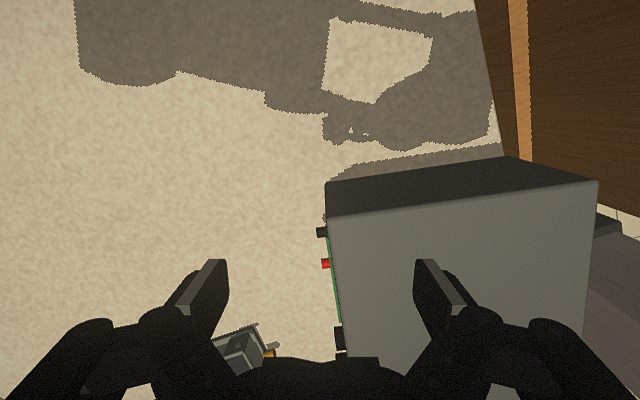

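```bash
python3 - <<'E'
from h import *
import pickle
a=pickle.load(open('scene0.pkl','rb'))['img']; b=pickle.load(open('side0.pkl','rb'))['img']
cv2.imwrite('pics/z1.png',cv2.resize(a[140:300,170:470],None,fx=2.66,fy=2.66,interpolation=cv2.INTER_CUBIC))
cv2.imwrite('pics/z2.png',cv2.resize(b[90:390,220:470],None,fx=2,fy=2,interpolation=cv2.INTER_CUBIC))
E
```

```text
(no output)
```

View pics/z1.png

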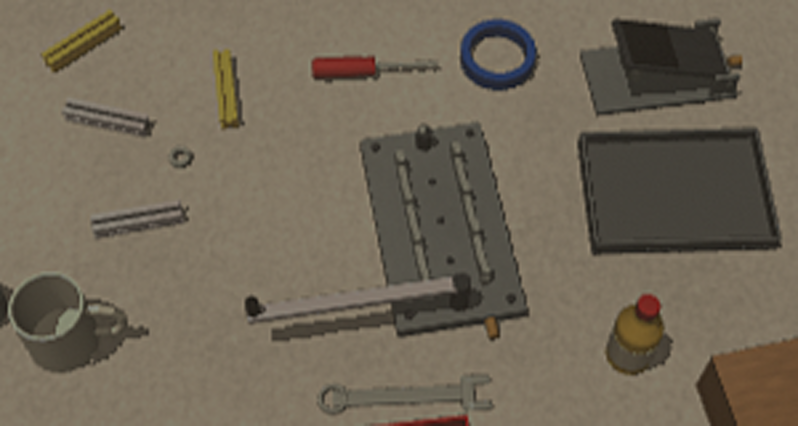

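View pics/z2.png

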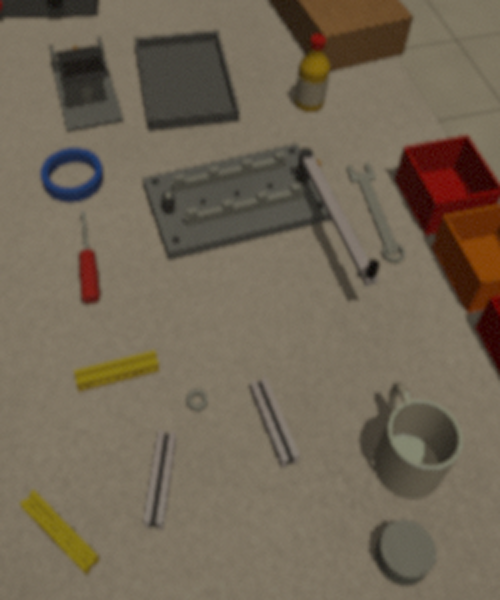

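```bash
cat > meas.py <<'E'
from h import *
import sys
def ortho(d,x0,x1,y0,y1,r=0.001):
    """height map from cloud: rows=x, cols=y"""
    W=cloud(d)
    H=np.full((int((x1-x0)/r),int((y1-y0)/r)),-1.,np.float32)
    p=W.reshape(-1,3); ok=np.isfinite(p[:,0]); p=p[ok]; i=((p[:,0]-x0)/r).astype(int); j=((p[:,1]-y0)/r).astype(int)
    m=(i>=0)&(j>=0)&(i<H.shape[0])&(j<H.shape[1]); np.maximum.at(H,(i[m],j[m]),p[m,2].astype(np.float32)); return H
def comps(d,lo,hi,box,col=None,minn=20):
    W=cloud(d); m=(W[...,2]>lo)&(W[...,2]<hi)&(W[...,0]>box[0])&(W[...,0]<box[1])&(W[...,1]>box[2])&(W[...,1]<box[3])
    n,l,s,c=cv2.connectedComponentsWithStats(m.astype(np.uint8))
    out=[]
    for k in range(1,n):
        if s[k,4]<minn: continue
        p=W[l==k]; r=cv2.minAreaRect(p[:,:2].astype(np.float32)*1000)
        bgr=d['img'][l==k].mean(0)
        out.append((c[k].round(1).tolist(),s[k,4],np.round(r[0],1).tolist(),np.round(r[1],1).tolist(),round(r[2],1),np.percentile(p[:,2],[5,50,95]).round(4).tolist(),bgr.round().tolist()))
    return out
E
python3 - <<'E'
from meas import *
import pickle
for n in ['scene0','side0']:
    d=pickle.load(open(n+'.pkl','rb')); print(n)
    for o in comps(d,0.009,0.2,(0.25,0.85,-0.6,0.6)): print(o)
E
```

```text
scene0
([501.0, 137.2], np.int32(3503), [370.6, 542.2], [115.4, 240.9], 90.0, [0.0229, 0.1249, 0.1325], [44.0, 50.0, 52.0])
([199.7, 153.6], np.int32(199), [291.0, -389.8], [24.7, 102.6], 36.7, [0.0109, 0.0167, 0.0223], [49.0, 100.0, 113.0])
([356.6, 158.9], np.int32(333), [371.2, 105.4], [86.7, 90.3], 81.9, [0.0107, 0.0213, 0.0277], [80.0, 56.0, 48.0])
([420.0, 162.3], np.int32(1219), [417.4, 300.3], [92.0, 187.0], 2.0, [0.0095, 0.0438, 0.0807], [46.0, 53.0, 56.0])
([254.1, 172.0], np.int32(169), [379.9, -221.1], [103.6, 19.8], 2.1, [0.01, 0.017, 0.0221], [51.0, 112.0, 126.0])
([302.8, 164.1], np.int32(218), [375.0, -42.2], [149.0, 24.7], 83.3, [0.0111, 0.0192, 0.0269], [50.0, 59.0, 110.0])
([546.2, 225.7], np.int32(5253), [710.6, 548.1], [103.8, 278.6], 90.0, [0.0329, 0.1459, 0.1713], [64.0, 63.0, 59.0])
([209.3, 182.2], np.int32(212), [404.7, -361.1], [103.2, 26.0], 69.0, [0.0112, 0.017, 0.0221], [92.0, 102.0, 110.0])
([331.0, 228.1], np.int32(3950), [603.9, -69.7], [262.8, 292.1], 3.2, [0.016, 0.022, 0.0744], [72.0, 81.0, 85.0])
([424.8, 210.2], np.int32(721), [577.1, 275.3], [20
[... 2930 characters left out ...]
1.0, 86.0])
([318.1, 288.8], np.int32(53), [465.0, -280.0], [24.1, 22.7], 10.7, [0.0096, 0.0109, 0.013], [87.0, 101.0, 106.0])
([503.4, 316.9], np.int32(984), [838.5, -450.5], [22.3, 109.9], 0.0, [0.0126, 0.046, 0.0712], [4.0, 29.0, 68.0])
([299.5, 329.0], np.int32(449), [404.3, -362.1], [100.8, 20.3], 69.4, [0.0137, 0.02, 0.0228], [91.0, 99.0, 107.0])
([249.6, 354.9], np.int32(510), [290.7, -391.1], [20.3, 100.1], 34.6, [0.0137, 0.0197, 0.0226], [29.0, 110.0, 125.0])
([422.5, 365.3], np.int32(749), [629.4, -500.4], [54.0, 55.5], 73.4, [0.0171, 0.0355, 0.0377], [80.0, 92.0, 95.0])
([364.5, 397.1], np.int32(28), [490.1, -535.6], [7.1, 9.0], 75.1, [0.0706, 0.0749, 0.0766], [81.0, 95.0, 100.0])
```

```bash
python3 - <<'E'
from meas import *
import pickle
for n in ['scene0','side0']:
    d=pickle.load(open(n+'.pkl','rb')); print(n); W=cloud(d)
    box=(0.44,0.76,-0.26,0.1)
    print('deck'); print(*comps(d,.016,.029,box,minn=100),sep='\n')
    print('rails'); print(*comps(d,.032,.052,box,minn=8),sep='\n')
    print('keeper');print(*comps(d,.064,.2,box,minn=10),sep='\n')
    print('pin');print(*comps(d,.085,.2,box,minn=4),sep='\n')
    print('pedal');print(*comps(d,.03,.2,(.3,.5,.18,.42),minn=30),sep='\n')
E
```

```text
scene0
deck
([335.6, 223.9], np.int32(2754), [597.0, 5.9], [256.8, 140.5], 3.2, [0.0172, 0.021, 0.0257], [69.0, 77.0, 80.0])
rails
([328.9, 190.8], np.int32(28), [494.0, 0.4], [13.9, 18.0], 28.1, [0.0334, 0.0438, 0.0511], [41.0, 47.0, 51.0])
([346.3, 218.7], np.int32(166), [589.6, 37.3], [171.6, 9.1], 3.6, [0.0337, 0.0386, 0.0489], [79.0, 91.0, 95.0])
([324.3, 220.2], np.int32(146), [588.7, -26.7], [165.0, 8.6], 3.6, [0.0336, 0.0389, 0.0498], [81.0, 94.0, 98.0])
([342.2, 252.3], np.int32(22), [697.4, 9.8], [19.3, 10.4], 77.5, [0.0347, 0.0419, 0.0493], [31.0, 37.0, 40.0])
keeper
([303.3, 251.5], np.int32(569), [697.0, -95.2], [22.0, 230.6], 3.0, [0.0671, 0.0732, 0.0838], [92.0, 101.0, 110.0])
pin
([264.2, 253.6], np.int32(28), [700.4, -203.4], [12.2, 13.3], 40.0, [0.0874, 0.0972, 0.1009], [35.0, 42.0, 47.0])
pedal
([422.9, 157.8], np.int32(795), [417.6, 302.5], [90.4, 139.9], 3.1, [0.0358, 0.0581, 0.082], [39.0, 45.0, 49.0])
side0
deck
([335.6, 190.0], np.int32(2450), [590.5, 4.3], [238.3, 143.9], 2.7, [0.02, 0.0231, 0.0263], [70.0, 79.0, 81.0])
rails
([333.9, 174.8], np.int32(268), [588.7, 36.3], [167.2, 14.2], 3.4, [0.0328, 0.0395, 0.0497], [73.0, 84.0, 86.0])
([370.6, 176.2], np.int32(26), [686.8, 3.8], [9.2, 19.0], 51.7, [0.0342, 0.0415, 0.0506], [26.0, 30.0, 32.0])
([341.6, 191.0], np.int32(285), [593.6, -28.0], [169.8, 12.5], 2.4, [0.0331, 0.0393, 0.0495], [73.0, 85.0, 87.0])
([303.8, 190.9], np.int32(36), [494.2, -5.3], [19.4, 12.1], 27.4, [0.0335, 0.0449, 0.0509], [39.0, 44.0, 46.0])
keeper
([389.4, 199.0], np.int32(556), [696.0, -96.9], [18.9, 231.6], 2.5, [0.0682, 0.0757, 0.0953], [88.0, 96.0, 105.0])
pin
([406.1, 223.1], np.int32(44), [699.5, -205.7], [11.7, 13.0], 37.8, [0.0863, 0.0993, 0.1025], [35.0, 41.0, 46.0])
pedal
([260.3, 120.7], np.int32(403), [415.7, 299.9], [85.7, 139.6], 0.4, [0.0385, 0.0697, 0.0845], [37.0, 43.0, 46.0])
```

```bash

python3 -m creep '{"slide":[[1,-1,0],[1,-1,0],[1,-1,0],[1,-1,0],[1,-1,0]],"twist":[[0,0,-0.042],[0,0,-0.042],[0,0,-0.042],[0,0,-0.042],[0,0,-0.042]],"fingers":[0,0,0,0,0]}' 60
python3 -m creep '{"slide":[[0.38,-1,0],[0.38,-1,0],[0.38,-1,0],[0.38,-1,0],[0.38,-1,0]],"twist":[[0,0,-0.042],[0,0,-0.042],[0,0,-0.042],[0,0,-0.042],[0,0,-0.042]],"fingers":[0,0,0,0,0]}'
python3 -m creep '{"slide":[[0,-1,0],[0,-1,0],[0,-1,0],[0,-1,0],[0,-1,0]],"twist":[[0,0,-0.042],[0,0,-0.042],[0,0,-0.042],[0,0,-0.042],[0,0,-0.042]],"fingers":[0,0,0,0,0]}'
python3 -m creep '{"slide":[[0,-1,0],[0,-1,0],[0,-1,0],[0,-1,0],[0,-1,0]],"twist":[[0,0,-0.042],[0,0,-0.042],[0,0,-0.042],[0,0,-0.042],[0,0,-0.042]],"fingers":[0,0,0,0,0]}'
```

```text
clock: 0.65
position: [0.3505, 0.3866, 0.2311]
ee_rot: [0.001, 0.305, 0.952, -0.001]
contact_force: [-0.8, 0.8, -0.5]
width: 0.0428
clock: 1.15
position: [0.4048, 0.2392, 0.2313]
ee_rot: [-0.0, 0.427, 0.904, 0.0]
contact_force: [-0.6, 0.3, -0.4]
width: 0.0425
clock: 1.65
position: [0.4047, 0.0909, 0.2314]
ee_rot: [-0.0, 0.541, 0.841, 0.001]
contact_force: [0.5, 0.5, 0.3]
width: 0.0423
clock: 2.15
position: [0.4053, -0.0587, 0.2312]
ee_rot: [-0.001, 0.647, 0.763, 0.001]
contact_force: [0.5, 0.5, -0.5]
width: 0.0427
```

```bash

python3 -m creep '{"slide":[[0,-1,0],[0,-1,0],[0,-1,0],[0,-1,0],[0,-1,0]],"twist":[[0,0,-0.042],[0,0,-0.042],[0,0,-0.042],[0,0,-0.042],[0,0,-0.042]],"fingers":[0.5,0.5,0.5,0.5,0.5]}'
python3 -m creep '{"slide":[[0,-1,0],[0,-1,0],[0,-1,-0.7],[0,-1,-0.7],[0,-1,-0.7],[0,-1,-0.7]],"twist":[[0,0,-0.042],[0,0,-0.042],[0,0,-0.042],[0,0,-0.042],[0,0,-0.042],[0,0,-0.042]],"fingers":[0.5,0.5,0.5,0.5,0.5,0.5]}'
python3 - <<'E'
from meas import *
s=telemetry.get_state(); 
from scipy.spatial.transform import Rotation as R
q=s['ee_rot']; print(s['position'],R.from_quat([*q[1:],q[0]]).as_matrix()[:,1])
for n in ['side','scene']:
    d=grab(n,n+'1')
    print(*comps(d,0.009,0.03,(0.35,0.6,-0.45,-0.25)),sep='\n')
grab('wrist','wrist1')
E
```

```text
clock: 2.65
position: [0.4057, -0.2081, 0.2309]
ee_rot: [-0.001, 0.741, 0.672, 0.001]
contact_force: [-0.2, -0.1, 1.1]
width: 0.0641
clock: 3.25
position: [0.4049, -0.3562, 0.1234]
ee_rot: [-0.003, 0.822, 0.569, 0.0]
contact_force: [0.0, 0.9, 0.5]
width: 0.064
[ 0.40491875 -0.35623927  0.12343345] [ 0.93570474 -0.35273928 -0.0056255 ]
([357.1, 300.2], np.int32(407), [543.5, -329.4], [21.0, 101.1], 4.0, [0.0136, 0.0197, 0.0227], [101.0, 110.0, 118.0])
([299.5, 329.0], np.int32(450), [404.3, -362.0], [101.3, 20.1], 69.4, [0.0136, 0.0199, 0.0227], [94.0, 102.0, 110.0])
([209.1, 182.2], np.int32(209), [405.0, -361.7], [101.7, 25.8], 67.7, [0.0104, 0.0167, 0.0226], [92.0, 102.0, 110.0])
([221.0, 220.5], np.int32(236), [543.4, -327.8], [25.1, 99.8], 4.0, [0.0111, 0.0171, 0.0221], [98.0, 108.0, 116.0])
```

View pics/wrist1.png

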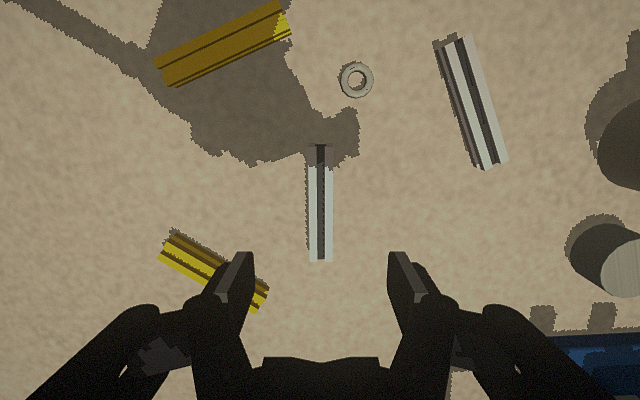

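```bash

python3 -m creep '{"slide":[[0,-0.037,-0.3],[0,-0.037,-0.5],[0,-0.037,-0.65],[0,-0.037,-0.75],[0,-0.037,-0.79],[0,-0.037,-0.79],[0,-0.037,-0.79],[0,-0.037,-0.79],[0,-0.037,-0.79],[0,-0.037,-0.79],[0,-0.037,-0.79]],"twist":[[0,0,0],[0,0,0],[0,0,0],[0,0,0],[0,0,0],[0,0,0],[0,0,0],[0,0,0],[0,0,0],[0,0,0],[0,0,0]],"fingers":[0.5,0.5,0.5,0.5,0.5,-1,-1,-1,-1,-1,-1]}' 60
```

```text
clock: 4.5
position: [0.4054, -0.3661, 0.0095]
ee_rot: [0.001, 0.823, 0.568, 0.0]
contact_force: [-0.3, 1.5, 6.2]
width: 0.0178
```

```bash

python3 -m creep '{"slide":[[0,0,0.15],[0,0,0.4],[0,0,0.7],[0,0,0.7],[0,0,0.7]],"twist":[[0,0,0],[0,0,0],[0,0,0],[0,0,0],[0,0,0]],"fingers":[-1,-1,-1,-1,-1]}' 60
python3 - <<'E'
from meas import *
d=grab('wrist','wrist2')
print(*comps(d,0.05,0.3,(0.3,0.5,-0.45,-0.25)),sep='\n')
d=grab('side','side2')
E
```

```text
clock: 5.0
position: [0.4051, -0.3662, 0.1144]
ee_rot: [0.002, 0.823, 0.568, 0.0]
contact_force: [0.2, 1.4, -1.6]
width: 0.0178
([320.5, 332.9], np.int32(48316), [410.8, -359.7], [93.1, 93.4], 21.7, [0.1198, 0.1802, 0.2014], [31.0, 35.0, 37.0])
```

View pics/wrist2.png

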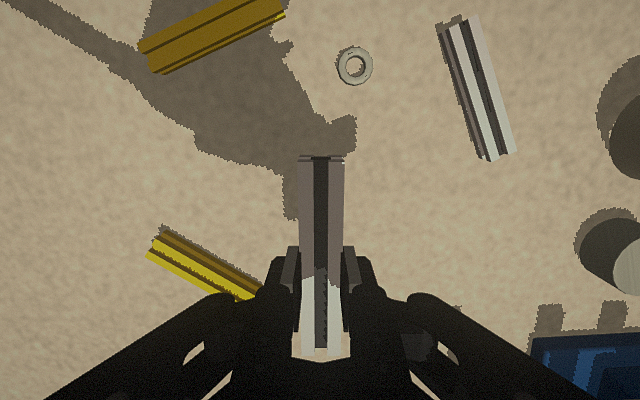

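View pics/side2.png

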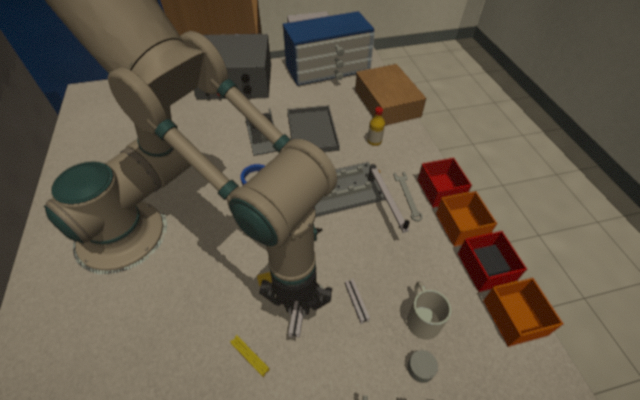

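```bash
python3 - <<'E'
from meas import *
d=grab('wrist'); W=cloud(d); p=telemetry.get_state()['position']
for v in range(150,350,20): print(v,[(W[v,u]-p).round(4).tolist() for u in (306,335)])
E
```

```text
150 [[0.0043, 0.0413, -0.1121], [0.026, 0.0332, -0.1111]]
170 [[0.0124, 0.0469, 0.01], [0.024, 0.0428, 0.0112]]
190 [[0.0094, 0.0391, 0.0113], [0.0211, 0.035, 0.0126]]
210 [[0.006, 0.0306, 0.011], [0.0179, 0.0262, 0.0115]]
230 [[0.0027, 0.0221, 0.0118], [0.0147, 0.0174, 0.0115]]
250 [[-0.0012, 0.0125, 0.0106], [0.0113, 0.0082, 0.0116]]
270 [[-0.005, 0.003, 0.0106], [0.0078, -0.0016, 0.011]]
290 [[nan, nan, nan], [0.0039, -0.0122, 0.0101]]
310 [[-0.013, -0.0173, 0.0107], [0.0002, -0.0224, 0.0105]]
330 [[-0.0171, -0.0278, 0.0112], [-0.0038, -0.0334, 0.0105]]
```

```bash

python3 -m creep '{"slide":[[0.45,1,0.3],[0.45,1,0.3],[0.45,1,0.3],[0.45,1,0.3],[0.45,1,0.3]],"twist":[[0,0,0.03],[0,0,0.03],[0,0,0.03],[0,0,0.03],[0,0,0.03]],"fingers":[-1,-1,-1,-1,-1]}' 60
python3 -m creep '{"slide":[[0.45,1,0],[0.45,1,0],[0.45,1,0],[0.45,1,0],[0.45,1,0]],"twist":[[0,0,0.036],[0,0,0.036],[0,0,0.036],[0,0,0.036],[0,0,0.036]],"fingers":[-1,-1,-1,-1,-1]}' 60
python3 -m creep '{"slide":[[0,0.43,0],[0,0.43,0],[0,0.43,0],[0,0.43,0],[0,0.43,0]],"twist":[[0,0,0],[0,0,0],[0,0,0],[0,0,0],[0,0,0]],"fingers":[-1,-1,-1,-1,-1]}' 60
python3 - <<'E'
from meas import *
from scipy.spatial.transform import Rotation as R
s=telemetry.get_state(); q=s['ee_rot']; j=R.from_quat([*q[1:],q[0]]).as_matrix()[:,1]; print(s['position'],np.degrees(np.arctan2(j[1],j[0])))
d=grab('wrist','wrist3'); W=cloud(d); p=s['position']
for v in range(150,350,20): print(v,[(W[v,u]-p).round(4).tolist() for u in (306,335)])
E
```

```text
clock: 5.65
position: [0.4727, -0.2127, 0.1572]
ee_rot: [-0.001, 0.765, 0.644, 0.0]
contact_force: [0.0, -0.8, -0.9]
width: 0.018
clock: 6.15
position: [0.5395, -0.0645, 0.1563]
ee_rot: [-0.001, 0.688, 0.726, -0.001]
contact_force: [-0.1, -0.2, 0.4]
width: 0.018
clock: 6.65
position: [0.5395, -0.0028, 0.1576]
ee_rot: [0.0, 0.689, 0.725, -0.0]
contact_force: [-0.4, 0.4, -1.5]
width: 0.0181
[ 0.53952272 -0.0028212   0.15761828] 2.856588650893202
150 [[-0.0133, 0.038, -0.1201], [0.0106, 0.0392, -0.1204]]
170 [[-0.0079, 0.0479, 0.0101], [0.0043, 0.0486, 0.0103]]
190 [[-0.0076, 0.0393, 0.0107], [0.0049, 0.0398, 0.0101]]
210 [[-0.0073, 0.0302, 0.0106], [0.0055, 0.0307, 0.0099]]
230 [[-0.0069, 0.0206, 0.01], [0.006, 0.0213, 0.0101]]
250 [[-0.0066, 0.0107, 0.01], [0.0067, 0.0116, 0.0104]]
270 [[-0.0062, 0.001, 0.0109], [0.0073, 0.0015, 0.0107]]
290 [[-0.0058, -0.0099, 0.0106], [0.008, -0.0096, 0.01]]
310 [[-0.0054, -0.022, 0.0092], [0.0087, -0.0206, 0.0102]]
330 [[-0.005, -0.0329, 0.0102], [0.0094, -0.0322, 0.0102]]
```

View pics/wrist3.png

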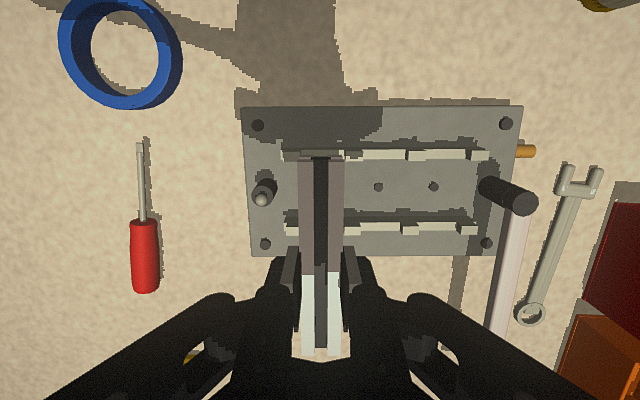

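```bash
python3 - <<'E'
from meas import *
d=grab('wrist')
b=(.45,.75,-.1,.1)
print('rails');print(*comps(d,.032,.052,b,minn=40),sep='\n')
print('div');print(*comps(d,.044,.052,b,minn=20),sep='\n')
print('deck');print(*comps(d,.016,.029,b,minn=200),sep='\n')
E
```

```text
rails
([390.0, 153.6], np.int32(2177), [589.9, 35.4], [170.1, 8.4], 3.2, [0.035, 0.0384, 0.0485], [118.0, 139.0, 144.0])
([493.1, 188.1], np.int32(319), [685.9, 11.5], [19.8, 9.7], 65.5, [0.0332, 0.0426, 0.051], [35.0, 40.0, 42.0])
([263.9, 191.2], np.int32(362), [492.1, -1.8], [18.1, 17.7], 46.3, [0.035, 0.0494, 0.0507], [59.0, 66.0, 69.0])
([409.7, 226.0], np.int32(1688), [619.6, -26.9], [116.5, 9.1], 3.0, [0.0334, 0.0383, 0.0483], [122.0, 143.0, 148.0])
([291.2, 227.8], np.int32(214), [515.8, -32.7], [13.6, 8.9], 5.4, [0.0346, 0.047, 0.0487], [120.0, 142.0, 146.0])
div
([290.7, 155.8], np.int32(180), [515.2, 31.2], [13.7, 8.1], 2.9, [0.0458, 0.0477, 0.0489], [81.0, 95.0, 98.0])
([353.3, 155.8], np.int32(191), [564.7, 33.9], [13.7, 8.3], 3.0, [0.0466, 0.0477, 0.049], [111.0, 130.0, 134.0])
([415.9, 155.2], np.int32(199), [614.7, 36.9], [14.4, 8.0], 4.2, [0.0448, 0.0475, 0.0488], [142.0, 167.0, 172.0])
([478.4, 155.0], np.int32(214), [664.4, 39.5], [14.8, 8.2], 2.7, [0.0457, 0.0476, 0.0488], [129.0, 152.0, 157.0])
([496.6, 189.9], np.int32(134), [685.9, 11.6], [19.8, 9.5], 64.6, [0.0446, 0.0484, 0.0513], [35.0, 40.0, 43.0])
([262.7, 192.9], np.int32(282), [492.0, -1.9], [17.7, 17.7], 46.3, [0.0459, 0.0496, 0.0508], [65.0, 73.0, 76.0])
([292.1, 230.3], np.int32(135), [517.2, -32.8], [10.6, 8.7], 3.4, [0.046, 0.0477, 0.049], [143.0, 169.0, 174.0])
([351.7, 229.8], np.int32(176), [568.5, -29.8], [13.9, 8.5], 4.8, [0.0449, 0.0476, 0.0488], [145.0, 171.0, 176.0])
([409.8, 229.4], np.int32(176), [618.3, -26.9], [14.4, 8.7], 4.6, [0.045, 0.0476, 0.0488], [134.0, 158.0, 163.0])
([468.0, 229.2], np.int32(190), [668.3, -24.2], [14.8, 8.5], 1.3, [0.0449, 0.0476, 0.0487], [123.0, 145.0, 150.0])
deck
([385.1, 172.3], np.int32(29399), [601.1, 4.2], [259.4, 139.4], 3.2, [0.0206, 0.0218, 0.0233], [100.0, 114.0, 117.0])
```

```bash

python3 -m creep '{"slide":[[0.012,0,-0.25],[0.012,0,-0.5],[0.012,0,-0.65],[0.012,0,-0.7],[0.012,0,-0.72],[0.012,0,-0.73],[0.012,0,-0.73],[0.012,0,-0.73]],"twist":[[0,0,0.001],[0,0,0.001],[0,0,0.001],[0,0,0.001],[0,0,0.001],[0,0,0.001],[0,0,0.001],[0,0,0.001]],"fingers":[-1,-1,-1,-1,-1,-1,-1,-1]}' 60
```

```text
clock: 7.55
position: [0.5424, -0.0012, 0.0495]
ee_rot: [0.001, 0.686, 0.727, 0.001]
contact_force: [-0.1, 0.2, -1.0]
width: 0.0181
```

```bash

python3 -m creep '{"slide":[[0,-0.01,-0.013],[0,-0.01,-0.013],[0,-0.01,-0.013],[0,-0.01,-0.013],[0,-0.01,-0.013],[0,-0.01,-0.013]],"twist":[[0,0,0],[0,0,0],[0,0,0],[0,0,0],[0,0,0],[0,0,0]],"fingers":[-1,-1,-0.06,-0.06,-0.06,-0.06]}' 60
python3 -m creep '{"slide":[[0,0,0.2],[0,0,0.4],[0,0,0.7],[0,0,0.7],[0,0,0.7]],"twist":[[0,0,0],[0,0,0],[0,0,0],[0,0,0],[0,0,0]],"fingers":[-0.06,-0.06,-0.06,-0.06,-0.06]}' 60
python3 - <<'E'
from meas import *
d=grab('wrist','wrist4');grab('side','side4')
b=(.45,.75,-.1,.1)
print(*comps(d,.050,.063,b,minn=100),sep='\n')
for n in ['side','scene']:
    print(*comps(grab(n),0.009,0.03,(0.35,0.6,-0.45,-0.25)),sep='\n')
E
```

```text
clock: 8.15
position: [0.5413, -0.0025, 0.0462]
ee_rot: [-0.0, 0.686, 0.727, -0.0]
contact_force: [1.2, 0.5, 0.4]
width: 0.0401
clock: 8.65
position: [0.542, -0.0026, 0.1524]
ee_rot: [0.001, 0.686, 0.727, 0.001]
contact_force: [-0.2, 0.4, 0.1]
width: 0.0401
([320.3, 195.8], np.int32(3145), [542.7, -0.7], [20.1, 100.3], 3.3, [0.0516, 0.0574, 0.0588], [142.0, 151.0, 149.0])
([502.3, 195.5], np.int32(269), [686.1, 11.7], [19.8, 10.1], 63.8, [0.0506, 0.0567, 0.0624], [35.0, 41.0, 43.0])
([257.0, 200.0], np.int32(186), [491.6, -4.2], [12.5, 17.5], 84.0, [0.0502, 0.0558, 0.0588], [92.0, 107.0, 111.0])
([357.1, 300.0], np.int32(405), [543.5, -328.7], [21.2, 101.0], 4.4, [0.0136, 0.0199, 0.0231], [96.0, 105.0, 113.0])
([318.2, 288.5], np.int32(58), [465.0, -279.9], [22.6, 23.9], 61.2, [0.0096, 0.0107, 0.0134], [92.0, 107.0, 111.0])
([220.4, 220.7], np.int32(242), [542.9, -327.8], [26.7, 100.7], 3.4, [0.0108, 0.017, 0.0223], [96.0, 107.0, 114.0])
```

View pics/wrist4.png

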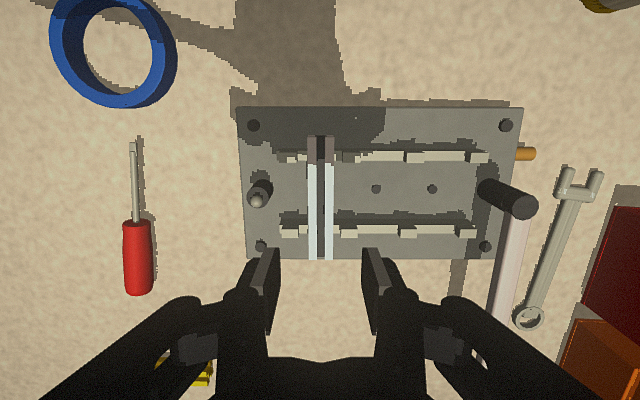

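```bash

python3 -m creep '{"slide":[[0,-1,0],[0,-1,0],[0,-1,0],[0,-1,0]],"twist":[[0,0,0.003],[0,0,0.003],[0,0,0.003],[0,0,0.003]],"fingers":[-0.06,0.5,0.5,0.5]}' 60
python3 -m creep '{"slide":[[0.012,-1,0],[0.012,-1,0],[0.012,-1,-0.3],[0.012,-1,-0.3],[0.012,-1,-0.3]],"twist":[[0,0,0],[0,0,0],[0,0,0],[0,0,0],[0,0,0]],"fingers":[0.5,0.5,0.5,0.5,0.5]}' 60
python3 -m creep '{"slide":[[0,-0.17,0],[0,-0.17,0],[0,-0.17,0],[0,-0.17,0]],"twist":[[0,0,0],[0,0,0],[0,0,0],[0,0,0]],"fingers":[0.5,0.5,0.5,0.5]}' 60
python3 - <<'E'
from meas import *
d=grab('wrist','wrist5'); print(telemetry.get_state()['position'])
print(*comps(d,.01,.03,(.4,.7,-.4,-.2),minn=100),sep='\n')
E
```

```text
clock: 9.25
position: [0.5414, -0.1585, 0.15]
ee_rot: [0.001, 0.682, 0.732, -0.001]
contact_force: [-0.8, 0.5, 0.1]
width: 0.0639
clock: 9.75
position: [0.5413, -0.3024, 0.1028]
ee_rot: [-0.004, 0.68, 0.733, -0.0]
contact_force: [0.5, 1.0, -0.5]
width: 0.064
clock: 10.15
position: [0.5434, -0.326, 0.1069]
ee_rot: [-0.0, 0.679, 0.734, 0.0]
contact_force: [-0.4, 1.0, -0.1]
width: 0.064
[ 0.54338362 -0.3262007   0.10685402]
([140.5, 43.2], np.int32(1757), [415.7, -222.2], [31.6, 20.3], 1.9, [0.0133, 0.0191, 0.0208], [29.0, 133.0, 148.0])
([320.1, 206.4], np.int32(3246), [544.1, -330.2], [20.0, 100.3], 4.6, [0.0136, 0.0193, 0.0207], [123.0, 132.0, 130.0])
([469.2, 274.6], np.int32(1120), [664.8, -372.5], [48.1, 41.2], 26.9, [0.0118, 0.0231, 0.029], [60.0, 74.0, 81.0])
```

View pics/wrist5.png

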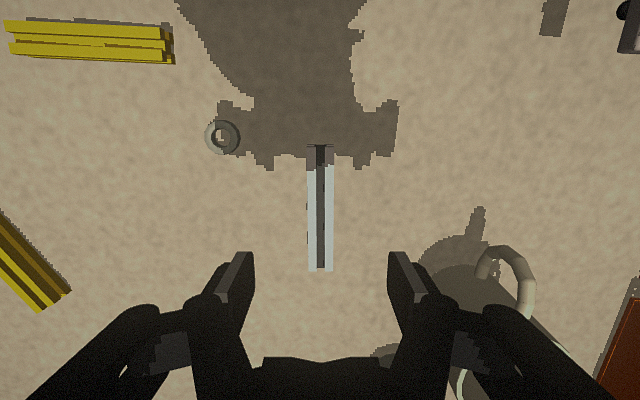

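```bash

python3 -m creep '{"slide":[[0.004,-0.027,-0.3],[0.004,-0.027,-0.5],[0.004,-0.027,-0.6],[0.004,-0.027,-0.65],[0.004,-0.027,-0.65],[0.004,-0.027,-0.65],[0.004,-0.027,-0.65],[0.004,-0.027,-0.65],[0.004,-0.027,-0.65],[0.004,-0.027,-0.65],[0.004,-0.027,-0.65]],"twist":[[0,0,0.001],[0,0,0.001],[0,0,0.001],[0,0,0.001],[0,0,0.001],[0,0,0.001],[0,0,0.001],[0,0,0.001],[0,0,0.001],[0,0,0.001],[0,0,0.001]],"fingers":[0.5,0.5,0.5,0.5,0.5,0.5,-1,-1,-1,-1,-1]}' 60
python3 -m creep '{"slide":[[0,0,0.15],[0,0,0.4],[0,0,0.8],[0,0,0.8],[0,0.5,1],[0,1,1],[0,1,1],[0,1,1],[0,1,1]],"twist":[[0,0,0],[0,0,0],[0,0,0],[0,0,0],[0,0,0],[0,0,0],[0,0,0],[0,0,0],[0,0,0]],"fingers":[-1,-1,-1,-1,-1,-1,-1,-1,-1]}' 60

```

```text
clock: 11.3
position: [0.5443, -0.3324, 0.01]
ee_rot: [0.001, 0.677, 0.736, 0.0]
contact_force: [-0.6, 0.4, 6.5]
width: 0.018
clock: 12.2
position: [0.5435, -0.1806, 0.1587]
ee_rot: [-0.0, 0.676, 0.737, -0.0]
contact_force: [-0.5, -1.5, -1.1]
width: 0.0181
```

```bash

python3 -m creep '{"slide":[[0.32,1,0],[0.32,1,0],[0.32,1,0],[0.32,1,0]],"twist":[[0,0,-0.0047],[0,0,-0.0047],[0,0,-0.0047],[0,0,-0.0047]],"fingers":[-1,-1,-1,-1]}' 60
python3 -m creep '{"slide":[[0,0.21,0],[0,0.21,0],[0,0.21,0],[0,0.21,0]],"twist":[[0,0,0],[0,0,0],[0,0,0],[0,0,0]],"fingers":[-1,-1,-1,-1]}' 60
python3 - <<'E'
from meas import *
from scipy.spatial.transform import Rotation as R
s=telemetry.get_state(); q=s['ee_rot']; j=R.from_quat([*q[1:],q[0]]).as_matrix()[:,1]; p=s['position']; print(p,np.degrees(np.arctan2(j[1],j[0])))
d=grab('wrist','wrist6'); W=cloud(d)
print(*comps(d,.050,.063,(.45,.75,-.1,.1),minn=100),sep='\n')
for v in range(150,350,40): print(v,[(W[v,u]-p).round(4).tolist() for u in (306,335)])
print(*comps(d,.044,.049,(.45,.75,-.1,.1),minn=20),sep='\n')
E
```

```text
clock: 12.6
position: [0.5934, -0.0288, 0.158]
ee_rot: [-0.001, 0.687, 0.727, 0.001]
contact_force: [0.0, -0.8, -0.3]
width: 0.0181
clock: 13.0
position: [0.592, -0.0024, 0.1584]
ee_rot: [0.0, 0.689, 0.725, -0.0]
contact_force: [-0.2, -1.0, -1.0]
width: 0.0181
[ 0.59195609 -0.00241836  0.15844888] 2.968859273484632
([258.5, 190.8], np.int32(3200), [542.7, -0.6], [20.5, 100.0], 3.2, [0.0517, 0.0573, 0.0587], [130.0, 143.0, 143.0])
([437.6, 188.4], np.int32(180), [686.2, 12.1], [19.7, 8.9], 58.8, [0.0507, 0.0568, 0.0625], [37.0, 43.0, 45.0])
([197.1, 194.7], np.int32(185), [492.1, -2.8], [16.0, 15.2], 28.9, [0.0501, 0.0561, 0.059], [90.0, 105.0, 109.0])
150 [[-0.0134, 0.0379, -0.1209], [0.0105, 0.0391, -0.121]]
190 [[-0.0077, 0.0392, 0.0101], [0.0049, 0.0396, 0.0092]]
230 [[-0.007, 0.0207, 0.0103], [0.006, 0.0213, 0.01]]
270 [[-0.0062, 0.0001, 0.0094], [0.0073, 0.0015, 0.0106]]
310 [[-0.0054, -0.021, 0.0106], [0.0087, -0.0205, 0.0102]]
([288.6, 152.3], np.int32(173), [565.0, 34.3], [13.8, 7.8], 2.6, [0.0464, 0.0478, 0.0486], [80.0, 94.0, 97.0])
([350.7, 152.2], np.int32(182), [614.5, 3
[... 279 characters left out ...]
32.0, 156.0, 161.0])
([432.9, 185.3], np.int32(54), [685.6, 11.8], [19.2, 7.3], 64.4, [0.0442, 0.0462, 0.0484], [35.0, 41.0, 43.0])
([206.5, 187.1], np.int32(55), [496.6, 2.0], [6.0, 16.6], 40.9, [0.0443, 0.0465, 0.0489], [40.0, 46.0, 49.0])
([407.2, 226.4], np.int32(173), [668.1, -24.2], [14.3, 8.5], 2.7, [0.0451, 0.0476, 0.0485], [132.0, 155.0, 160.0])
([233.0, 227.2], np.int32(180), [518.6, -32.5], [14.3, 8.8], 3.2, [0.0451, 0.0476, 0.0487], [127.0, 150.0, 154.0])
([290.5, 227.1], np.int32(167), [568.1, -29.9], [13.2, 8.8], 2.0, [0.0448, 0.0476, 0.0486], [140.0, 165.0, 170.0])
([349.9, 226.5], np.int32(145), [619.1, -26.7], [12.2, 7.9], 3.0, [0.045, 0.0477, 0.0487], [142.0, 168.0, 173.0])
```

View pics/wrist6.png

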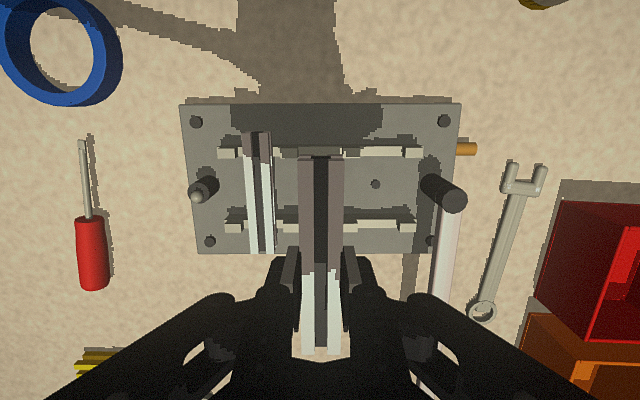

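```bash

python3 -m creep '{"slide":[[0,0.02,-0.25],[0,0.02,-0.5],[0,0.02,-0.65],[0,0.02,-0.7],[0,0.02,-0.73],[0,0.02,-0.74],[0,0.02,-0.74],[0,0.02,-0.74],[0,0.02,-0.74]],"twist":[[0,0,0],[0,0,0],[0,0,0],[0,0,0],[0,0,0],[0,0,0],[0,0,0],[0,0,0],[0,0,0]],"fingers":[-1,-1,-1,-1,-1,-1,-1,-1,-1]}' 60
```

```text
clock: 13.95
position: [0.5925, 0.0024, 0.0489]
ee_rot: [0.001, 0.688, 0.726, 0.001]
contact_force: [0.4, -0.5, -0.5]
width: 0.0185
```

```bash

python3 -m creep '{"slide":[[0,0,-0.013],[0,0,-0.013],[0,0,-0.013],[0,0,-0.013],[0,0,-0.013],[0,0,-0.013]],"twist":[[0,0,0],[0,0,0],[0,0,0],[0,0,0],[0,0,0],[0,0,0]],"fingers":[-1,-1,-0.12,-0.12,-0.12,-0.12]}' 60
python3 -m creep '{"slide":[[0,0,0.2],[0,0,0.4],[0,0,0.7],[0,0,0.7],[0,0,0.7]],"twist":[[0,0,0],[0,0,0],[0,0,0],[0,0,0],[0,0,0]],"fingers":[-0.12,-0.12,-0.12,-0.12,-0.12]}' 60
python3 - <<'E'
from meas import *
d=grab('wrist','wrist7')
print(*comps(d,.050,.063,(.45,.75,-.1,.1),minn=100),sep='\n')
for n in ['side','scene']:
    d=grab(n,n+'7')
    print(n,'pin',*comps(d,.085,.104,(.66,.76,-.28,-.1),minn=4),sep='\n')
    print(*comps(d,0.009,0.03,(0.25,0.6,-0.45,-0.18)),sep='\n')
E
```

```text
clock: 14.55
position: [0.5917, 0.0024, 0.0457]
ee_rot: [-0.0, 0.688, 0.726, -0.0]
contact_force: [0.2, -0.3, 0.5]
width: 0.0377
clock: 15.05
position: [0.5925, 0.0023, 0.1521]
ee_rot: [0.001, 0.688, 0.726, 0.001]
contact_force: [-0.5, 0.3, -0.1]
width: 0.0376
([320.3, 195.7], np.int32(3144), [593.1, 4.5], [20.1, 100.3], 3.1, [0.0516, 0.0574, 0.0588], [137.0, 145.0, 144.0])
([255.5, 195.8], np.int32(3148), [542.7, -0.6], [20.5, 100.3], 3.3, [0.0516, 0.0573, 0.0587], [127.0, 140.0, 139.0])
([438.6, 196.3], np.int32(199), [686.3, 12.1], [19.7, 9.0], 58.5, [0.0505, 0.057, 0.0622], [35.0, 41.0, 43.0])
([192.7, 202.2], np.int32(200), [491.5, -1.5], [15.9, 15.2], 52.9, [0.0501, 0.0559, 0.0589], [86.0, 100.0, 104.0])
side
pin
([406.1, 223.0], np.int32(43), [699.1, -205.8], [13.0, 12.3], 12.3, [0.0881, 0.0988, 0.1028], [37.0, 44.0, 49.0])
([277.7, 273.6], np.int32(384), [380.8, -222.5], [99.4, 23.4], 0.7, [0.0134, 0.0196, 0.0229], [33.0, 114.0, 130.0])
([318.2, 288.2], np.int32(48), [465.1, -279.4], [22.8, 23.6], 71.8, [0.0094, 0.0112, 0.0136], [92.0, 107.0, 112.0])
([249.7, 354.9], np.int32(511), [290.6, -391.4], [20.1, 100.4], 34.7, [0.0137, 0.0199, 0.0225], [31.0, 116.0, 131.0])
scene
pin
([264.1, 253.7], np.int32(28), [700.1, -203.4], [11.1, 14.9], 84.3, [0.0895, 0.0974, 0.1019], [37.0, 44.0, 49.0])
([199.8, 153.6], np.int32(193), [292.0, -389.9], [27.0, 100.3], 36.9, [0.0114, 0.0175, 0.0223], [52.0, 105.0, 119.0])
([254.0, 172.0], np.int32(179), [380.3, -221.1], [104.7, 20.0], 1.8, [0.0104, 0.0174, 0.0222], [54.0, 116.0, 131.0])
```

View pics/wrist7.png

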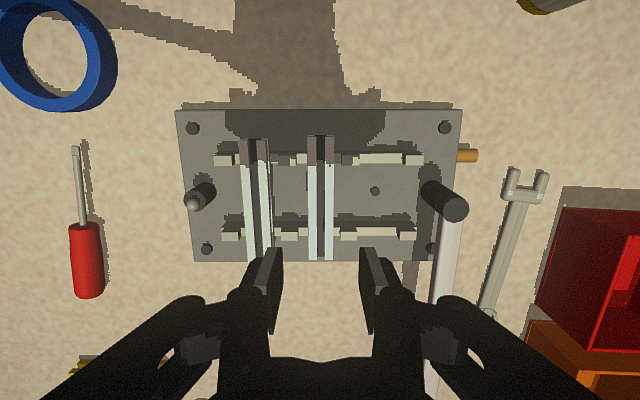

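```bash

python3 -m creep '{"slide":[[0.72,-1,0],[0.72,-1,0],[0.72,-1,0],[0.72,-1,0],[0.72,-1,0]],"twist":[[0,0,0],[0,0,0],[0,0,0],[0,0,0],[0,0,0]],"fingers":[-0.12,-0.12,-0.12,-0.12,-0.12]}' 60
python3 -m creep '{"slide":[[0,-0.37,0],[0,-0.37,0],[0,-0.37,0],[0,-0.37,0],[0,-0.37,0]],"twist":[[0,0,0],[0,0,0],[0,0,0],[0,0,0],[0,0,0]],"fingers":[-0.12,-0.12,-0.12,-0.12,-0.12]}' 60
python3 - <<'E'
from meas import *
d=grab('wrist','wrist8');print(telemetry.get_state()['position'])
print(*comps(d,.085,.104,(.65,.76,-.25,-.1),minn=50),sep='\n')
print(*comps(d,.06,.081,(.65,.76,-.25,.1),minn=50),sep='\n')
E
```

```text
clock: 15.7
position: [0.7015, -0.1523, 0.1478]
ee_rot: [0.0, 0.689, 0.724, -0.001]
contact_force: [-0.2, -0.2, 0.3]
width: 0.0375
clock: 16.2
position: [0.6994, -0.2013, 0.1506]
ee_rot: [-0.001, 0.688, 0.726, 0.0]
contact_force: [0.7, -0.2, 0.4]
width: 0.0377
[ 0.69960231 -0.20139367  0.15087012]
([321.3, 227.1], np.int32(449), [700.7, -205.3], [13.3, 13.3], 76.5, [0.0877, 0.0994, 0.1007], [42.0, 50.0, 55.0])
([322.6, 103.7], np.int32(5204), [697.6, -138.4], [16.7, 144.8], 2.5, [0.0732, 0.0746, 0.0759], [101.0, 111.0, 120.0])
```

View pics/wrist8.png

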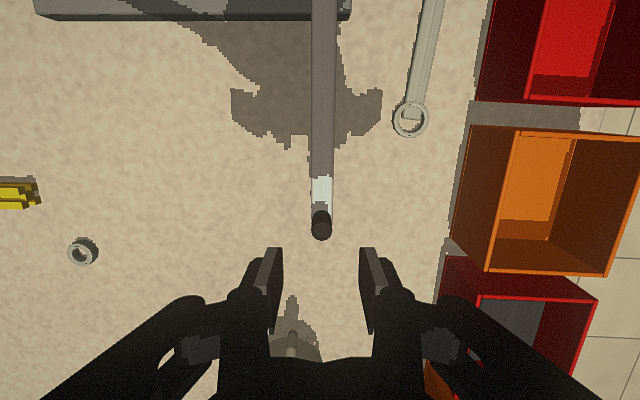

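```bash

python3 -m creep '{"slide":[[0.007,-0.025,-0.15],[0.007,-0.025,-0.3],[0.007,-0.025,-0.4],[0.007,-0.025,-0.45],[0.007,-0.025,-0.45],[0.007,-0.025,-0.45],[0.007,-0.025,-0.45],[0.007,-0.025,-0.45]],"twist":[[0,0,0],[0,0,0],[0,0,0],[0,0,0],[0,0,0],[0,0,0],[0,0,0],[0,0,0]],"fingers":[-0.12,-0.12,-0.12,-0.12,-0.44,-0.44,-0.44,-0.44]}' 60
python3 - <<'E'
import numpy as np
for a0,lst in ((272.5,range(-5,-46,-5)),(227.5,range(-5,-51,-5))):
    p=lambda a:215*np.array([np.cos(np.radians(a)),np.sin(np.radians(a))])
    for x in lst: print(x,((p(a0+x)-p(a0))/150).round(3).tolist(),round(x/360,4))
E
```

```text
clock: 17.05
position: [0.7015, -0.2071, 0.0846]
ee_rot: [0.001, 0.688, 0.726, 0.0]
contact_force: [0.5, 0.2, 0.0]
width: 0.024
-5 [-0.125, 0.0] -0.0139
-10 [-0.25, 0.011] -0.0278
-15 [-0.373, 0.033] -0.0417
-20 [-0.494, 0.065] -0.0556
-25 [-0.611, 0.108] -0.0694
-30 [-0.724, 0.161] -0.0833
-35 [-0.833, 0.223] -0.0972
-40 [-0.935, 0.295] -0.1111
-45 [-1.031, 0.375] -0.125
-5 [-0.088, 0.088] -0.0139
-10 [-0.169, 0.184] -0.0278
-15 [-0.241, 0.287] -0.0417
-20 [-0.303, 0.395] -0.0556
-25 [-0.356, 0.508] -0.0694
-30 [-0.399, 0.626] -0.0833
-35 [-0.431, 0.747] -0.0972
-40 [-0.453, 0.87] -0.1111
-45 [-0.464, 0.994] -0.125
-50 [-0.464, 1.119] -0.1389
```

```bash

python3 -m creep '{"slide":[[-0.05,0,0],[-0.125,0,0],[-0.25,0.011,0],[-0.373,0.033,0],[-0.494,0.065,0],[-0.611,0.108,0],[-0.724,0.161,0],[-0.833,0.223,0],[-0.935,0.295,0],[-0.935,0.295,0],[-0.935,0.295,0]],"twist":[[0,0,-0.006],[0,0,-0.0139],[0,0,-0.0278],[0,0,-0.0417],[0,0,-0.0556],[0,0,-0.0694],[0,0,-0.0833],[0,0,-0.0972],[0,0,-0.1111],[0,0,-0.1111],[0,0,-0.1111]],"fingers":[-0.44,-0.44,-0.44,-0.44,-0.44,-0.44,-0.44,-0.44,-0.44,-0.44,-0.44]}' 60
python3 - <<'E'
from meas import *
d=grab('wrist','wrist9');p=telemetry.get_state()['position'];print(p, np.degrees(np.arctan2(p[1]-.0094,p[0]-.6913))%360,np.hypot(p[1]-.0094,p[0]-.6913))
print(*comps(d,.06,.081,(.4,.76,-.25,.1),minn=50),sep='\n')
E
```

```text
clock: 18.15
position: [0.5616, -0.1631, 0.0843]
ee_rot: [0.001, 0.894, 0.448, 0.001]
contact_force: [0.1, -0.5, -0.6]
width: 0.0238
[ 0.56195445 -0.16333693  0.08412686] 233.1741021995891 0.21579693838948463
([313.4, 119.7], np.int32(8332), [593.4, -116.4], [122.1, 15.7], 52.0, [0.0734, 0.0747, 0.0758], [130.0, 145.0, 154.0])
```

View pics/wrist9.png

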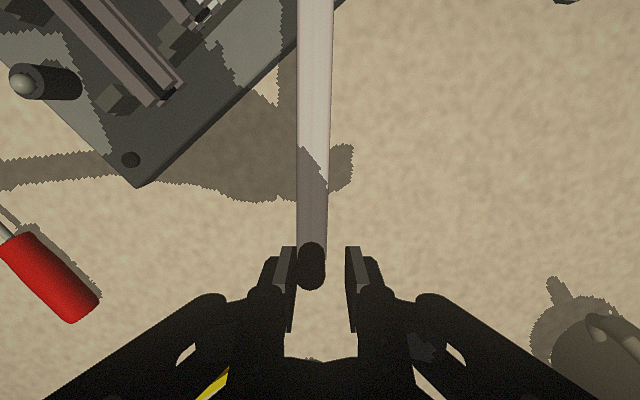

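```bash

python3 - <<'E'
import numpy as np
for a0,lst in ((233.2,range(-5,-41,-5)),(193.2,[-2,-4,-6,-8,-10,-11,-12,-13,-14])):
    p=lambda a:215*np.array([np.cos(np.radians(a)),np.sin(np.radians(a))])
    for x in lst: print(x,((p(a0+x)-p(a0))/150).round(3).tolist(),round(x/360,4))
E
```

```text
-5 [-0.097, 0.079] -0.0139
-10 [-0.186, 0.167] -0.0278
-15 [-0.268, 0.261] -0.0417
-20 [-0.341, 0.363] -0.0556
-25 [-0.405, 0.47] -0.0694
-30 [-0.459, 0.583] -0.0833
-35 [-0.503, 0.7] -0.0972
-40 [-0.537, 0.82] -0.1111
-2 [-0.011, 0.049] -0.0056
-4 [-0.019, 0.098] -0.0111
-6 [-0.027, 0.148] -0.0167
-8 [-0.032, 0.197] -0.0222
-10 [-0.036, 0.247] -0.0278
-11 [-0.037, 0.272] -0.0306
-12 [-0.038, 0.297] -0.0333
-13 [-0.038, 0.322] -0.0361
-14 [-0.038, 0.347] -0.0389
```

```bash

python3 -m creep '{"slide":[[-0.04,0.03,0],[-0.097,0.079,0],[-0.186,0.167,0],[-0.268,0.261,0],[-0.341,0.363,0],[-0.405,0.47,0],[-0.459,0.583,0],[-0.503,0.7,0],[-0.537,0.82,0],[-0.537,0.82,0],[-0.537,0.82,0]],"twist":[[0,0,-0.006],[0,0,-0.0139],[0,0,-0.0278],[0,0,-0.0417],[0,0,-0.0556],[0,0,-0.0694],[0,0,-0.0833],[0,0,-0.0972],[0,0,-0.1111],[0,0,-0.1111],[0,0,-0.1111]],"fingers":[-0.44,-0.44,-0.44,-0.44,-0.44,-0.44,-0.44,-0.44,-0.44,-0.44,-0.44]}' 60
python3 - <<'E'
from meas import *
d=grab('wrist','wrist10');p=telemetry.get_state()['position'];print(p, np.degrees(np.arctan2(p[1]-.0094,p[0]-.6913))%360,np.hypot(p[1]-.0094,p[0]-.6913))
print(*comps(d,.066,.081,(.4,.76,-.25,.1),minn=50),sep='\n')
print(*comps(d,.05,.063,(.4,.76,-.25,.1),minn=50),sep='\n')
E
```

```text
clock: 19.3
position: [0.4815, -0.0401, 0.0837]
ee_rot: [0.001, 0.993, 0.115, 0.001]
contact_force: [0.7, -1.1, -0.5]
width: 0.0243
[ 0.48150704 -0.04037785  0.0836564 ] 193.34781462548827 0.21561753626777463
([316.0, 120.6], np.int32(8532), [536.0, -25.8], [123.7, 16.1], 12.6, [0.0733, 0.0746, 0.0758], [152.0, 168.0, 181.0])
([228.9, 23.9], np.int32(6469), [582.3, 29.4], [20.4, 73.6], 3.2, [0.0515, 0.0571, 0.0586], [125.0, 138.0, 142.0])
([345.1, 42.2], np.int32(991), [585.6, -28.1], [20.2, 11.5], 3.1, [0.0516, 0.0573, 0.0587], [149.0, 158.0, 155.0])
([236.4, 112.7], np.int32(5059), [541.7, 16.5], [20.1, 66.1], 3.3, [0.0516, 0.0573, 0.0587], [135.0, 149.0, 155.0])
([349.5, 132.2], np.int32(1321), [545.0, -41.2], [20.1, 19.1], 3.3, [0.0517, 0.0574, 0.0587], [155.0, 166.0, 162.0])
([261.9, 208.5], np.int32(344), [491.5, -3.5], [14.3, 14.7], 82.6, [0.0501, 0.0561, 0.0587], [59.0, 68.0, 71.0])
```

View pics/wrist10.png

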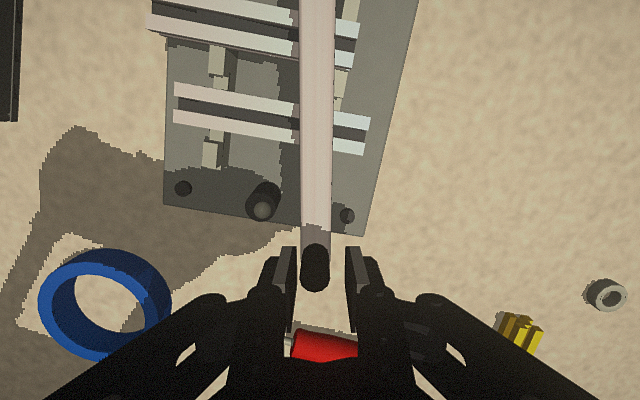

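```bash

python3 -m creep '{"slide":[[-0.011,0.049,0],[-0.019,0.098,0],[-0.027,0.148,0],[-0.032,0.197,0],[-0.036,0.247,0],[-0.037,0.272,0],[-0.038,0.297,0],[-0.038,0.322,0],[-0.038,0.322,0],[-0.038,0.322,0],[-0.038,0.322,0]],"twist":[[0,0,-0.0056],[0,0,-0.0111],[0,0,-0.0167],[0,0,-0.0222],[0,0,-0.0278],[0,0,-0.0278],[0,0,-0.0278],[0,0,-0.0278],[0,0,-0.0278],[0,0,-0.0278],[0,0,-0.0278]],"fingers":[-0.44,-0.44,-0.44,-0.44,-0.44,-0.44,-0.44,-0.44,-0.44,-0.44,-0.44]}' 60
python3 - <<'E'
from meas import *
d=grab('wrist','wrist11');s=telemetry.get_state();p=s['position'];print(p,s['contact_force'], np.degrees(np.arctan2(p[1]-.0094,p[0]-.6913))%360,np.hypot(p[1]-.0094,p[0]-.6913))
print(*comps(d,.066,.081,(.4,.76,-.25,.1),minn=50),sep='\n')
E
```

```text
clock: 20.45
position: [0.4753, 0.0036, 0.0835]
ee_rot: [0.005, 1.0, 0.029, 0.0]
contact_force: [-0.4, -15.6, -2.0]
width: 0.0236
[0.47530685 0.00362027 0.08350305] [ -0.82397564 -14.70022162  -1.62469946] 181.5328035230836 0.2160704623667049
([332.6, 120.2], np.int32(8523), [532.3, 0.2], [123.0, 15.9], 3.1, [0.0733, 0.0747, 0.0758], [152.0, 168.0, 181.0])
```

View pics/wrist11.png

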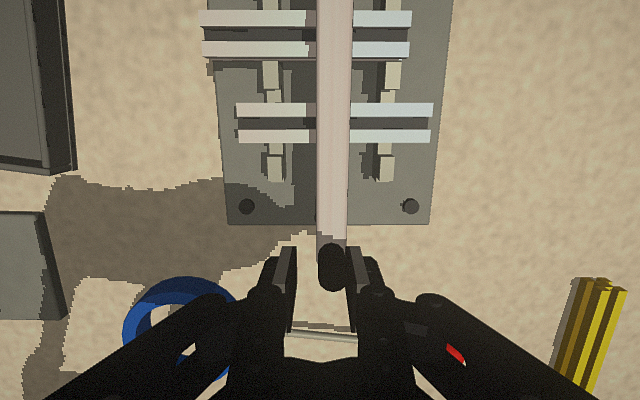

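```bash

python3 -m creep '{"slide":[[0,-0.05,0],[0,-0.05,0],[0,-0.05,0],[0,-0.05,0.2],[0,-0.05,0.5],[0,-0.05,0.5],[0,-0.05,0.5]],"twist":[[0,0,0],[0,0,0],[0,0,0],[0,0,0],[0,0,0],[0,0,0],[0,0,0]],"fingers":[-0.44,-0.36,-0.36,-0.36,-0.36,-0.36,-0.36]}' 60
python3 - <<'E'
from meas import *
d=grab('wrist','wrist12');s=telemetry.get_state();p=s['position'];print(p,s['contact_force'])
print(*comps(d,.066,.081,(.4,.76,-.25,.1),minn=50),sep='\n')
d=grab('side','side12')
print(*comps(d,.03,.2,(.3,.5,.18,.42),minn=30),sep='\n')
d=grab('scene','scene12')
print(*comps(d,.03,.2,(.3,.5,.18,.42),minn=30),sep='\n')
a=d['img']; cv2.imwrite('pics/z12.png',cv2.resize(a[140:300,270:480],None,fx=3.5,fy=3.5,interpolation=cv2.INTER_CUBIC))
E
```

```text
clock: 21.2
position: [0.4751, 0.0017, 0.1595]
ee_rot: [-0.0, 1.0, 0.027, 0.001]
contact_force: [-0.8, 0.6, -0.3]
width: 0.0273
[0.47401119 0.00175328 0.15829513] [-0.66569599  0.31920806 -0.34581318]
([326.0, 99.5], np.int32(4771), [543.1, 0.7], [143.0, 16.0], 3.2, [0.0732, 0.0746, 0.0758], [152.0, 169.0, 178.0])
([260.2, 120.7], np.int32(406), [416.7, 299.3], [85.4, 139.2], 1.5, [0.0376, 0.0702, 0.0844], [38.0, 43.0, 46.0])
([422.8, 157.7], np.int32(789), [414.9, 301.5], [91.6, 139.6], 1.2, [0.0364, 0.058, 0.0823], [39.0, 44.0, 48.0])
```

View pics/z12.png

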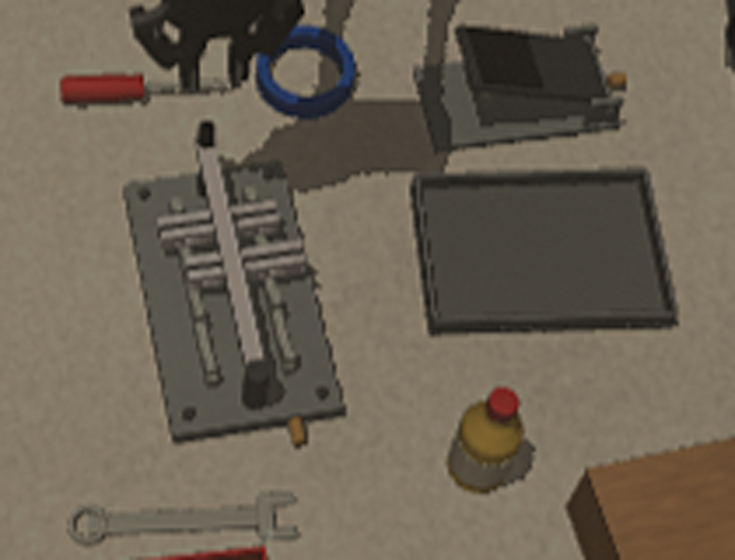

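View pics/side12.png

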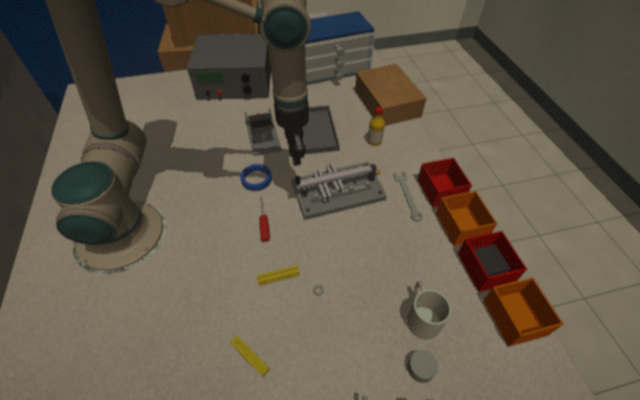

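```bash
python3 - <<'E'
from meas import *
d=grab('scene'); W=cloud(d)
m=(W[...,0]>.33)&(W[...,0]<.5)&(W[...,1]>.18)&(W[...,1]<.42)&(W[...,2]>.03)
P=W[m]; C=d['img'][m].sum(1)
for y in np.arange(.2,.4,.01):
    k=(P[:,1]>=y)&(P[:,1]<y+.01)
    if k.sum(): print(round(y,3),k.sum(),P[k].min(0).round(4),P[k].max(0).round(4),np.median(P[k],0).round(4),np.median(C[k]))
a=d['img']; cv2.imwrite('pics/z13.png',cv2.resize(a[140:190,380:460],None,fx=9,fy=9,interpolation=cv2.INTER_CUBIC))
E
```

```text
0.23 51 [0.3868 0.2317 0.07  ] [0.4526 0.2395 0.087 ] [0.4165 0.2352 0.0805] 133.0
0.24 63 [0.3873 0.2402 0.0715] [0.4537 0.2498 0.085 ] [0.4225 0.2444 0.0807] 95.0
0.25 58 [0.3865 0.25   0.0703] [0.451  0.26   0.0866] [0.4214 0.2553 0.0785] 95.0
0.26 53 [0.387  0.26   0.0632] [0.4507 0.2694 0.0799] [0.4267 0.2648 0.0745] 97.0
0.27 54 [0.3881 0.27   0.0615] [0.4539 0.2798 0.0772] [0.4209 0.2741 0.0713] 96.0
0.28 55 [0.3856 0.28   0.0591] [0.4496 0.2896 0.0727] [0.4238 0.2848 0.0667] 97.0
0.29 50 [0.3818 0.29   0.0526] [0.4504 0.2998 0.0708] [0.4217 0.2944 0.0641] 94.5
0.3 50 [0.3827 0.3003 0.0492] [0.4512 0.31   0.0631] [0.4204 0.3052 0.057 ] 136.0
0.31 57 [0.3821 0.31   0.0455] [0.448  0.32   0.0586] [0.4153 0.3147 0.0529] 136.0
0.32 48 [0.3821 0.3201 0.0415] [0.4503 0.3299 0.0557] [0.4178 0.325  0.0496] 136.0
0.33 50 [0.3804 0.3302 0.0327] [0.4491 0.3399 0.0519] [0.418  0.3344 0.046 ] 136.0
0.34 70 [0.3709 0.3402 0.0304] [0.4602 0.3499 0.0493] [0.4166 0.3451 0.0415] 137.0
0.35 77 [0.3692 0.35   0.0304] [0.4594 0.36   0.0454] [0.4183 0.3551 0.0382] 135.0
0.36 52 [0.371  0.36   0.0308] [0.4594 0.37   0.0488] [0.421  0.3636 0.0362] 176.0
0.37 7 [0.37   0.37   0.0307] [0.4577 0.3734 0.0439] [0.375  0.3711 0.0419] 207.0
```

View pics/z13.png

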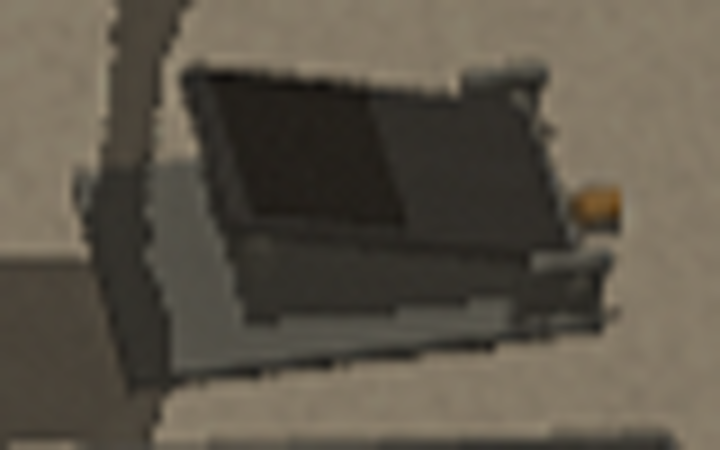

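```bash

python3 -m creep '{"slide":[[-0.37,1,0],[-0.37,1,0],[-0.37,1,0],[-0.37,1,0],[-0.37,1,0]],"twist":[[0,0,0],[0,0,0],[0,0,0],[0,0,0],[0,0,0]],"fingers":[-1,-1,-1,-1,-1]}' 60
python3 -m creep '{"slide":[[0,0.78,0],[0,0.78,0],[0,0.78,0],[0,0.78,0],[0,0.78,0]],"twist":[[0,0,0],[0,0,0],[0,0,0],[0,0,0],[0,0,0]],"fingers":[-1,-1,-1,-1,-1]}' 60
python3 - <<'E'
from meas import *
d=grab('wrist','wrist14');s=telemetry.get_state();print(s['position'],s['contact_force'])
W=cloud(d); dk=(d['img'].sum(2)<110)
d=grab('scene')
W=cloud(d);print(*comps(d,.066,.081,(.5,.76,-.25,.1),minn=50),sep='\n')
E
```

```text
clock: 21.9
position: [0.4177, 0.1524, 0.1576]
ee_rot: [0.0, 1.0, 0.029, -0.001]
contact_force: [-0.1, 0.8, 0.2]
width: 0.0002
clock: 22.4
position: [0.4194, 0.2667, 0.1578]
ee_rot: [0.001, 1.0, 0.026, -0.0]
contact_force: [0.2, 1.1, 0.4]
width: 0.0004
[0.41921894 0.26642413 0.15786611] [-0.78416968 -1.61908281 -0.89797892]
([336.8, 218.4], np.int32(374), [600.0, 6.0], [200.4, 17.0], 3.1, [0.0688, 0.0735, 0.0777], [100.0, 110.0, 119.0])
```

View pics/wrist14.png

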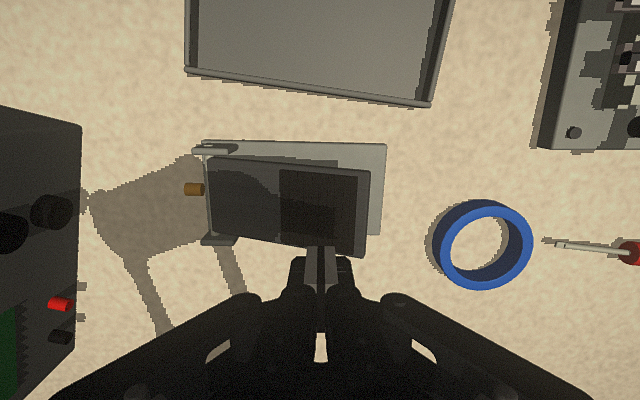

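```bash
python3 - <<'E'
from meas import *
d=grab('wrist'); W=cloud(d)
for v in (180,205,230): print([W[v,u].round(4).tolist() for u in (280,300,320,340,355)])
d=grab('scene','scene14'); print(*comps(d,.050,.0625,(.45,.75,-.1,.1),minn=15),sep='\n')
cv2.imwrite('pics/z14.png',cv2.resize(d['img'][160:280,280:400],None,fx=5,fy=5,interpolation=cv2.INTER_CUBIC))
E
```

```text
[[0.4383, 0.2974, 0.0634], [0.4408, 0.2817, 0.0707], [0.4422, 0.267, 0.0735], [0.4441, 0.2527, 0.0784], [0.4456, 0.2425, 0.0824]]
[[0.4181, 0.2972, 0.0628], [0.4212, 0.2811, 0.0702], [0.4234, 0.266, 0.0745], [0.4255, 0.2514, 0.0788], [0.4267, 0.2407, 0.081]]
[[0.3955, 0.2973, 0.0592], [0.4006, 0.2805, 0.0697], [0.4035, 0.265, 0.0751], [0.4059, 0.2501, 0.0791], [0.4071, 0.2391, 0.0807]]
([342.4, 200.7], np.int32(88), [539.7, 32.8], [23.5, 38.8], 8.7, [0.0512, 0.0551, 0.0596], [89.0, 98.0, 106.0])
([322.6, 203.7], np.int32(96), [543.1, -26.1], [24.7, 44.2], 2.6, [0.051, 0.0558, 0.0598], [96.0, 106.0, 112.0])
([347.8, 212.6], np.int32(124), [581.8, 42.0], [22.5, 52.4], 2.5, [0.0513, 0.0557, 0.0602], [91.0, 100.0, 108.0])
([327.6, 215.5], np.int32(69), [584.5, -16.7], [22.2, 30.1], 1.7, [0.052, 0.0552, 0.0592], [95.0, 104.0, 110.0])
([342.9, 250.1], np.int32(15), [696.9, 9.3], [19.5, 8.1], 72.1, [0.0508, 0.0588, 0.0621], [34.0, 39.0, 43.0])
```

View pics/z14.png

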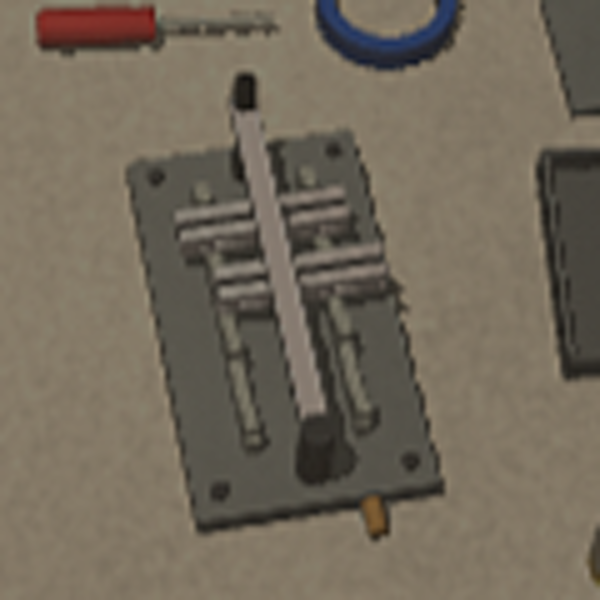

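```bash

python3 -m creep '{"slide":[[0.38,-1,0],[0.38,-1,0],[0.38,-1,0],[0.38,-1,0]],"twist":[[0,0,0],[0,0,0],[0,0,0],[0,0,0]],"fingers":[-0.3,-0.3,-0.3,-0.3]}' 60
python3 -m creep '{"slide":[[0,-0.793,0],[0,-0.793,0],[0,-0.793,0],[0,-0.793,0],[0,-0.793,0],[0,-0.793,0]],"twist":[[0,0,0],[0,0,0],[0,0,0],[0,0,0],[0,0,0],[0,0,0]],"fingers":[-0.3,-0.3,-0.3,-0.3,-0.3,-0.3]}' 60
python3 - <<'E'
from meas import *
d=grab('wrist','wrist15');s=telemetry.get_state();print(s['position'])
print(*comps(d,.085,.104,(.4,.55,-.1,.1),minn=50),sep='\n')
print(*comps(d,.05,.063,(.5,.76,-.25,.1),minn=50),sep='\n')
E
```

```text
clock: 23.0
position: [0.4776, 0.1132, 0.1587]
ee_rot: [0.001, 1.0, 0.024, 0.001]
contact_force: [-0.6, 0.6, 1.8]
width: 0.03
clock: 23.6
position: [0.4756, 0.0003, 0.1585]
ee_rot: [-0.0, 1.0, 0.027, -0.0]
contact_force: [1.2, -0.4, -0.6]
width: 0.0301
[4.75649489e-01 4.16478116e-04 1.58451590e-01]
([324.0, 217.1], np.int32(414), [477.3, -2.7], [13.1, 13.7], 49.6, [0.0883, 0.0993, 0.1005], [32.0, 39.0, 42.0])
([273.1, 56.5], np.int32(2456), [581.9, 38.7], [20.3, 55.0], 3.2, [0.0515, 0.0572, 0.0588], [129.0, 142.0, 144.0])
([356.3, 56.4], np.int32(1261), [585.1, -20.1], [20.3, 28.0], 3.1, [0.0516, 0.0572, 0.0587], [147.0, 154.0, 150.0])
([364.2, 116.5], np.int32(1583), [544.6, -29.5], [19.9, 42.3], 4.0, [0.0516, 0.0573, 0.0588], [149.0, 158.0, 154.0])
([285.4, 117.4], np.int32(1507), [540.7, 29.2], [19.5, 40.0], 3.1, [0.0515, 0.0573, 0.0586], [128.0, 142.0, 145.0])
```

View pics/wrist15.png

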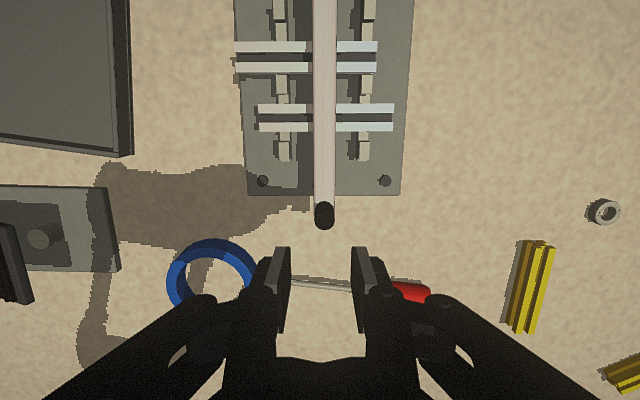

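```bash

python3 -m creep '{"slide":[[0.01,-0.02,-0.2],[0.01,-0.02,-0.4],[0.01,-0.02,-0.5],[0.01,-0.02,-0.5],[0.01,-0.02,-0.5],[0.01,-0.02,-0.5]],"twist":[[0,0,0],[0,0,0],[0,0,0],[0,0,0],[0,0,0],[0,0,0]],"fingers":[-0.3,-0.3,-0.3,-0.44,-0.44,-0.44]}' 60
python3 - <<'E'
import numpy as np
p=lambda a:215*np.array([np.cos(np.radians(a)),np.sin(np.radians(a))])
for a0,lst in ((183.2,[1,2,3,4,6,8,10,15,20,25,30,35,40]),(223.2,[5,10,15,20,25,30,35,40,45])):
    for x in lst: print(x,((p(a0+x)-p(a0))/150).round(3).tolist(),round(x/360,4))
E
```

```text
clock: 24.25
position: [0.4784, -0.0033, 0.0845]
ee_rot: [0.0, 1.0, 0.027, 0.001]
contact_force: [0.2, 1.1, 0.3]
width: 0.0237
1 [0.002, -0.025] 0.0028
2 [0.004, -0.05] 0.0056
3 [0.006, -0.075] 0.0083
4 [0.009, -0.1] 0.0111
6 [0.016, -0.149] 0.0167
8 [0.025, -0.198] 0.0222
10 [0.036, -0.247] 0.0278
15 [0.069, -0.368] 0.0417
20 [0.114, -0.485] 0.0556
25 [0.168, -0.597] 0.0694
30 [0.232, -0.705] 0.0833
35 [0.305, -0.806] 0.0972
40 [0.386, -0.901] 0.1111
5 [0.089, -0.087] 0.0139
10 [0.186, -0.167] 0.0278
15 [0.29, -0.237] 0.0417
20 [0.399, -0.298] 0.0556
25 [0.513, -0.35] 0.0694
30 [0.631, -0.391] 0.0833
35 [0.752, -0.422] 0.0972
40 [0.875, -0.442] 0.1111
45 [1.0, -0.451] 0.125
```

```bash

python3 -m creep '{"slide":[[0.002,-0.025,0],[0.004,-0.05,0],[0.006,-0.075,0],[0.016,-0.149,0],[0.036,-0.247,0],[0.069,-0.368,0],[0.114,-0.485,0],[0.168,-0.597,0],[0.232,-0.705,0],[0.305,-0.806,0],[0.386,-0.901,0],[0.386,-0.901,0],[0.386,-0.901,0]],"twist":[[0,0,0.0028],[0,0,0.0056],[0,0,0.0083],[0,0,0.0167],[0,0,0.0278],[0,0,0.0417],[0,0,0.0556],[0,0,0.0694],[0,0,0.0833],[0,0,0.0972],[0,0,0.1111],[0,0,0.1111],[0,0,0.1111]],"fingers":[-0.44,-0.44,-0.44,-0.44,-0.44,-0.44,-0.44,-0.44,-0.44,-0.44,-0.44,-0.44,-0.44]}' 60
python3 -m creep '{"slide":[[0.04,-0.04,0],[0.089,-0.087,0],[0.186,-0.167,0],[0.29,-0.237,0],[0.399,-0.298,0],[0.513,-0.35,0],[0.631,-0.391,0],[0.752,-0.422,0],[0.875,-0.442,0],[0.875,-0.442,0],[0.875,-0.442,0]],"twist":[[0,0,0.007],[0,0,0.0139],[0,0,0.0278],[0,0,0.0417],[0,0,0.0556],[0,0,0.0694],[0,0,0.0833],[0,0,0.0972],[0,0,0.1111],[0,0,0.1111],[0,0,0.1111]],"fingers":[-0.44,-0.44,-0.44,-0.44,-0.44,-0.44,-0.44,-0.44,-0.44,-0.44,-0.44]}' 60
python3 -m creep '{"slide":[[0,0,0.2],[0,0,0.5],[0,0,0.5],[0,0,0.5]],"twist":[[0,0,0],[0,0,0],[0,0,0],[0,0,0]],"fingers":[-0.3,-0.3,-0.2,-0.2]}' 60
python3 - <<'E'
from meas import *
d=grab('wrist','wrist16');s=telemetry.get_state();p=s['position'];print(p,np.degrees(np.arctan2(p[1]-.0094,p[0]-.6913))%360,np.hypot(p[1]-.0094,p[0]-.6913))
print(*comps(d,.066,.081,(.4,.76,-.25,.1),minn=50),sep='\n')
for n in ('side','scene'):
    print(*comps(grab(n,n+'16'),.05,.063,(.5,.68,-.05,.1),minn=50),sep='\n')
E
```

```text
clock: 25.55
position: [0.5349, -0.1389, 0.0837]
ee_rot: [-0.0, 0.931, 0.366, -0.0]
contact_force: [0.2, 0.1, 0.5]
width: 0.024
clock: 26.65
position: [0.6652, -0.2041, 0.0832]
ee_rot: [-0.001, 0.749, 0.662, -0.0]
contact_force: [0.6, 0.8, -0.4]
width: 0.0236
clock: 27.05
position: [0.6658, -0.2048, 0.1603]
ee_rot: [0.001, 0.749, 0.662, 0.0]
contact_force: [0.1, -0.7, -0.6]
width: 0.0342
[ 0.66506907 -0.20454726  0.15864387] 263.01015369039305 0.21554927952508576
([322.2, 98.6], np.int32(4733), [676.3, -138.9], [142.3, 16.1], 84.1, [0.0732, 0.0746, 0.0759], [112.0, 124.0, 131.0])
([334.5, 176.5], np.int32(224), [580.7, 17.1], [26.5, 102.6], 3.5, [0.0513, 0.0578, 0.0612], [92.0, 100.0, 108.0])
([321.7, 183.2], np.int32(225), [542.8, 0.2], [20.8, 99.7], 3.4, [0.0526, 0.0581, 0.0607], [93.0, 101.0, 109.0])
([331.6, 202.2], np.int32(235), [539.1, 2.2], [99.7, 38.0], 85.3, [0.0507, 0.0558, 0.0599], [89.0, 98.0, 104.0])
([339.4, 213.6], np.int32(220), [581.7, 18.2], [100.7, 30.4], 87.8, [0.0511, 0.0557, 0.06], [91.0, 100.0, 108.0])
```

View pics/scene16.png

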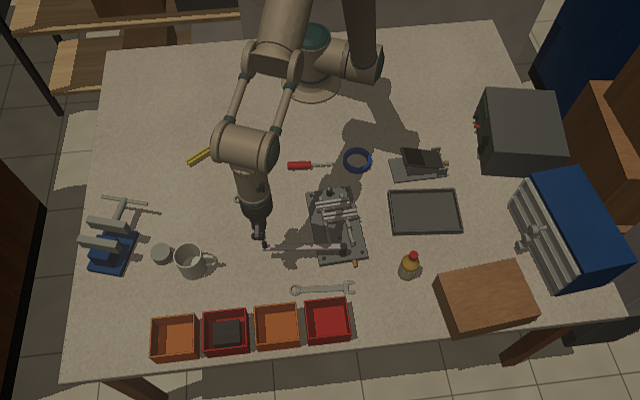

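```bash

python3 -m creep '{"slide":[[-0.55,1,0],[-0.55,1,0],[-0.55,1,0],[-0.55,1,0],[-0.55,1,0]],"twist":[[0,0,0.0286],[0,0,0.0286],[0,0,0.0286],[0,0,0.0286],[0,0,0.0286]],"fingers":[-0.2,-0.2,-0.2,-0.2,-0.2]}' 60
python3 -m creep '{"slide":[[0,0.47,-0.2],[0,0.47,-0.2],[0,0.47,-0.2],[0,0.47,-0.2],[0,0.47,-0.2]],"twist":[[0,0,0],[0,0,0],[0,0,0],[0,0,0],[0,0,0]],"fingers":[-0.2,-0.2,-0.2,-0.2,-0.2]}' 60
python3 - <<'E'
from meas import *
from scipy.spatial.transform import Rotation as R
s=telemetry.get_state(); q=s['ee_rot']; j=R.from_quat([*q[1:],q[0]]).as_matrix()[:,1]; p=s['position']; print(p,np.degrees(np.arctan2(j[1],j[0])))
d=grab('wrist','wrist17')
print(*comps(d,.05,.063,(.4,.76,-.25,.1),minn=50),sep='\n')
E
```

```text
clock: 27.7
position: [0.5812, -0.0523, 0.1575]
ee_rot: [-0.002, 0.685, 0.728, -0.001]
contact_force: [0.1, -0.0, 0.2]
width: 0.0337
clock: 28.2
position: [0.585, 0.0138, 0.1285]
ee_rot: [0.001, 0.687, 0.727, -0.0]
contact_force: [-0.3, 0.1, 0.8]
width: 0.0341
[0.58499297 0.01376994 0.12849734] 3.2780718225368233
([317.0, 204.1], np.int32(3777), [583.1, 16.1], [20.0, 100.4], 3.3, [0.0517, 0.0574, 0.0587], [135.0, 145.0, 144.0])
([258.8, 207.2], np.int32(2866), [542.2, 9.3], [20.6, 80.6], 3.5, [0.0517, 0.0574, 0.0587], [130.0, 143.0, 143.0])
([193.0, 225.5], np.int32(280), [492.3, -2.1], [16.8, 16.4], 46.5, [0.0501, 0.0542, 0.0586], [85.0, 98.0, 102.0])
([458.6, 221.1], np.int32(277), [686.8, 13.1], [19.3, 8.6], 50.1, [0.0507, 0.057, 0.0623], [36.0, 42.0, 45.0])
```

View pics/wrist17.png

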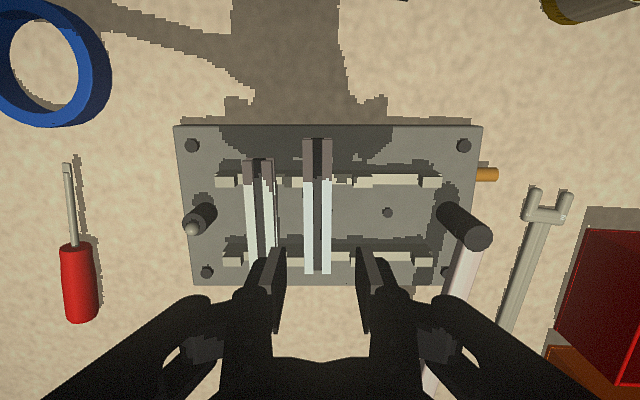

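```bash

python3 -m creep '{"slide":[[0.007,0.012,-0.2],[0.007,0.012,-0.35],[0.007,0.012,-0.42],[0.007,0.012,-0.45],[0.007,0.012,-0.48],[0.007,0.012,-0.48]],"twist":[[0,0,0],[0,0,0],[0,0,0],[0,0,0],[0,0,0],[0,0,0]],"fingers":[-0.31,-0.31,-0.31,-0.31,-0.31,-0.31]}' 40
```

```text
clock: 28.85
position: [0.5855, 0.0168, 0.0568]
ee_rot: [0.0, 0.686, 0.727, 0.0]
contact_force: [0.2, 1.1, 0.4]
width: 0.0295
```

```bash

python3 -m creep '{"slide":[[0.003,0,-0.03],[0.003,0,-0.06],[0.003,0,-0.06],[0.003,0,-0.06],[0.003,0,-0.06],[0.003,0,-0.06],[0.003,0,-0.06]],"twist":[[0,0,0],[0,0,0],[0,0,0],[0,0,0],[0,0,0],[0,0,0],[0,0,0]],"fingers":[-0.31,-0.31,-0.31,-1,-1,-1,-1]}' 40
python3 -m creep '{"slide":[[0,0,0.03],[0,0,0.04],[0.02,-0.04,0.04],[0.037,-0.083,0.04],[0.037,-0.083,0.04],[0.037,-0.083,0.04],[0.037,-0.083,0.04]],"twist":[[0,0,0],[0,0,0],[0,0,0],[0,0,0],[0,0,0],[0,0,0],[0,0,0]],"fingers":[-1,-1,-1,-1,-1,-1,-1]}' 40
```

```text
clock: 29.55
position: [0.5856, 0.0172, 0.0475]
ee_rot: [0.0, 0.686, 0.727, 0.0]
contact_force: [0.4, -0.5, 0.6]
width: 0.0188
clock: 30.25
position: [0.5909, 0.0046, 0.0533]
ee_rot: [-0.0, 0.686, 0.727, -0.0]
contact_force: [0.1, -0.0, -0.1]
width: 0.0187
```

```bash

python3 -m creep '{"slide":[[0.004,0,-0.02],[0.004,0,-0.037],[0.004,0,-0.037],[0.004,0,-0.037],[0.004,0,-0.037],[0.004,0,-0.037],[0.004,0,-0.037]],"twist":[[0,0,0],[0,0,0],[0,0,0],[0,0,0],[0,0,0],[0,0,0],[0,0,0]],"fingers":[-1,-1,-1,-0.15,-0.15,-0.15,-0.15]}' 40
python3 -m creep '{"slide":[[0,0,0.2],[0,0,0.4],[0,0,0.7],[0,0,0.7],[0,0,0.7]],"twist":[[0,0,0],[0,0,0],[0,0,0],[0,0,0],[0,0,0]],"fingers":[-0.15,-0.15,-0.15,-0.15,-0.15]}' 40
python3 - <<'E'
from meas import *
print(telemetry.get_state()['position'])
d=grab('wrist','wrist18')
print(*comps(d,.05,.063,(.4,.76,-.25,.1),minn=50),sep='\n')
E
```

```text
clock: 30.95
position: [0.5917, 0.0047, 0.0479]
ee_rot: [0.0, 0.686, 0.727, 0.0]
contact_force: [-0.2, 0.1, 0.2]
width: 0.0368
clock: 31.45
position: [0.5923, 0.0046, 0.1543]
ee_rot: [0.001, 0.686, 0.727, 0.001]
contact_force: [-0.2, 0.4, -0.5]
width: 0.036
[0.59233789 0.00462061 0.15427184]
([319.1, 198.7], np.int32(3092), [592.2, 3.8], [20.0, 100.6], 3.3, [0.0516, 0.0574, 0.0587], [138.0, 147.0, 145.0])
([256.1, 197.7], np.int32(3061), [542.7, -0.5], [20.5, 100.3], 3.3, [0.0517, 0.0573, 0.0587], [129.0, 143.0, 142.0])
([437.2, 198.4], np.int32(189), [686.4, 12.9], [19.2, 8.6], 51.7, [0.0506, 0.057, 0.0622], [35.0, 40.0, 43.0])
([194.9, 203.6], np.int32(206), [493.0, -2.1], [16.3, 16.1], 52.7, [0.0501, 0.0554, 0.0588], [84.0, 98.0, 102.0])
```

```bash

python3 -m creep '{"slide":[[0.51,-1,0],[0.51,-1,0],[0.51,-1,0],[0.51,-1,0],[0.51,-1,0]],"twist":[[0,0,-0.0255],[0,0,-0.0255],[0,0,-0.0255],[0,0,-0.0255],[0,0,-0.0255]],"fingers":[-0.1,-0.1,-0.1,-0.1,-0.1]}' 60
python3 -m creep '{"slide":[[0,-0.393,0],[0,-0.393,0],[0,-0.393,0],[0,-0.393,0],[0,-0.393,0]],"twist":[[0,0,0],[0,0,0],[0,0,0],[0,0,0],[0,0,0]],"fingers":[-0.1,-0.1,-0.1,-0.1,-0.1]}' 60
python3 - <<'E'
from meas import *
print(telemetry.get_state()['position'])
d=grab('wrist','wrist19')
print(*comps(d,.085,.104,(.6,.76,-.25,-.1),minn=50),sep='\n')
p=lambda a:215*np.array([np.cos(np.radians(a)),np.sin(np.radians(a))])
for a0,lst in ((264.1,range(-5,-46,-5)),(219.1,range(-5,-31,-5)),(189.1,[-1,-2,-3,-4,-5,-6,-7,-8,-9])):
    for x in lst: print(x,((p(a0+x)-p(a0))/150).round(3).tolist(),round(x/360,4))
E
```

```text
clock: 32.0
position: [0.6681, -0.1479, 0.1502]
ee_rot: [-0.001, 0.743, 0.669, -0.001]
contact_force: [-0.4, 0.7, -0.8]
width: 0.0383
clock: 32.5
position: [0.6678, -0.2021, 0.1527]
ee_rot: [-0.001, 0.742, 0.671, 0.0]
contact_force: [0.3, -0.5, -0.4]
width: 0.0386
[ 0.66775255 -0.20209086  0.15273466]
([322.4, 223.4], np.int32(445), [669.4, -204.4], [13.6, 13.5], 1.6, [0.0877, 0.0995, 0.1008], [40.0, 48.0, 52.0])
-5 [-0.124, 0.018] -0.0139
-10 [-0.245, 0.047] -0.0278
-15 [-0.364, 0.087] -0.0417
-20 [-0.479, 0.136] -0.0556
-25 [-0.589, 0.196] -0.0694
-30 [-0.693, 0.265] -0.0833
-35 [-0.791, 0.342] -0.0972
-40 [-0.882, 0.428] -0.1111
-45 [-0.965, 0.522] -0.125
-5 [-0.075, 0.1] -0.0139
-10 [-0.14, 0.207] -0.0278
-15 [-0.196, 0.319] -0.0417
-20 [-0.242, 0.435] -0.0556
-25 [-0.278, 0.555] -0.0694
-30 [-0.303, 0.677] -0.0833
-1 [-0.004, 0.025] -0.0028
-2 [-0.007, 0.05] -0.0056
-3 [-0.01, 0.074] -0.0083
-4 [-0.012, 0.099] -0.0111
-5 [-0.014, 0.124] -0.0139
-6 [-0.016, 0.149] -0.0167
-7 [-0.017, 0.174] -0.0194
-8 [-0.018, 0.199] -0.0222
-9 [-0.018, 0.224] -0.025
```

```bash

python3 -m creep '{"slide":[[0.006,-0.015,-0.15],[0.006,-0.015,-0.3],[0.006,-0.015,-0.42],[0.006,-0.015,-0.465],[0.006,-0.015,-0.465],[0.006,-0.015,-0.465],[0.006,-0.015,-0.465],[0.006,-0.015,-0.465]],"twist":[[0,0,0],[0,0,0],[0,0,0],[0,0,0],[0,0,0],[0,0,0],[0,0,0],[0,0,0]],"fingers":[-0.1,-0.1,-0.1,-0.1,-0.44,-0.44,-0.44,-0.44]}' 60
python3 -m creep '{"slide":[[-0.05,0.007,0],[-0.124,0.018,0],[-0.245,0.047,0],[-0.364,0.087,0],[-0.479,0.136,0],[-0.589,0.196,0],[-0.693,0.265,0],[-0.791,0.342,0],[-0.882,0.428,0],[-0.965,0.522,0],[-0.965,0.522,0],[-0.965,0.522,0]],"twist":[[0,0,-0.006],[0,0,-0.0139],[0,0,-0.0278],[0,0,-0.0417],[0,0,-0.0556],[0,0,-0.0694],[0,0,-0.0833],[0,0,-0.0972],[0,0,-0.1111],[0,0,-0.125],[0,0,-0.125],[0,0,-0.125]],"fingers":[-0.44,-0.44,-0.44,-0.44,-0.44,-0.44,-0.44,-0.44,-0.44,-0.44,-0.44,-0.44]}' 60
python3 -m creep '{"slide":[[-0.03,0.04,0],[-0.075,0.1,0],[-0.14,0.207,0],[-0.196,0.319,0],[-0.242,0.435,0],[-0.278,0.555,0],[-0.303,0.677,0],[-0.303,0.677,0],[-0.303,0.677,0]],"twist":[[0,0,-0.006],[0,0,-0.0139],[0,0,-0.0278],[0,0,-0.0417],[0,0,-0.0556],[0,0,-0.0694],[0,0,-0.0833],[0,0,-0.0833],[0,0,-0.0833]],"fingers":[-0.44,-0.44,-0.44,-0.44,-0.44,-0.44,-0.44,-0.44,-0.44]}' 60
python3 - <<'E'
from meas import *
d=grab('wrist','wrist20');s=telemetry.get_state();p=s['position'];print(p,s['contact_force'], np.degrees(np.arctan2(p[1]-.0094,p[0]-.6913))%360,np.hypot(p[1]-.0094,p[0]-.6913))
print(*comps(d,.066,.081,(.4,.76,-.25,.1),minn=50),sep='\n')
print(*comps(d,.05,.063,(.4,.76,-.25,.1),minn=50),sep='\n')
E
```

```text
clock: 33.35
position: [0.6697, -0.2067, 0.0844]
ee_rot: [0.001, 0.742, 0.67, 0.0]
contact_force: [0.4, -0.1, 0.0]
width: 0.0239
clock: 34.55
position: [0.5253, -0.1287, 0.0839]
ee_rot: [0.001, 0.942, 0.336, 0.001]
contact_force: [0.7, 0.6, -0.6]
width: 0.024
clock: 35.45
position: [0.4803, -0.0274, 0.0834]
ee_rot: [0.001, 0.997, 0.081, 0.001]
contact_force: [-0.6, -0.6, -0.8]
width: 0.0239
[ 0.48027814 -0.02762912  0.08338591] [ 0.45757874 -0.27110109  0.04055842] 189.95266512616982 0.21424607165031959
([314.9, 121.8], np.int32(8617), [535.5, -16.4], [123.6, 16.1], 9.3, [0.0733, 0.0746, 0.0758], [151.0, 167.0, 180.0])
([244.4, 18.4], np.int32(4041), [588.8, 27.6], [17.2, 53.5], 4.3, [0.0514, 0.0568, 0.0587], [115.0, 126.0, 130.0])
([364.8, 25.8], np.int32(3120), [594.1, -30.8], [20.5, 31.3], 3.9, [0.0516, 0.0572, 0.0587], [145.0, 154.0, 150.0])
([244.2, 119.8], np.int32(4290), [541.4, 21.3], [20.1, 56.7], 3.3, [0.0516, 0.0573, 0.0586], [134.0, 148.0, 154.0])
([357.1, 131.6], np.int32(2023), [544.8, -36.8], [20.1, 27.7], 3.3, [0.0516, 0.0573, 0.0587], [155.0, 165.0, 161.0])
([281.8, 215.0], np.int32(300), [490.2, -3.4], [13.3, 14.0], 61.2, [0.0501, 0.0566, 0.059], [63.0, 73.0, 76.0])
```

```bash

python3 -m creep '{"slide":[[-0.004,0.025,0],[-0.007,0.05,0],[-0.01,0.074,0],[-0.014,0.124,0],[-0.017,0.174,0],[-0.018,0.199,0],[-0.018,0.215,0],[-0.018,0.225,0],[-0.018,0.225,0],[-0.018,0.225,0],[-0.018,0.225,0]],"twist":[[0,0,-0.0028],[0,0,-0.0056],[0,0,-0.0083],[0,0,-0.0139],[0,0,-0.0167],[0,0,-0.0167],[0,0,-0.0167],[0,0,-0.0167],[0,0,-0.0167],[0,0,-0.0167],[0,0,-0.0167]],"fingers":[-0.44,-0.44,-0.44,-0.44,-0.44,-0.44,-0.44,-0.44,-0.44,-0.44,-0.44]}' 60
python3 -m creep '{"slide":[[0,-0.05,0],[0,-0.05,0],[0,-0.05,0],[0,-0.05,0.2],[0,-0.05,0.5],[0,-0.05,0.5],[0,-0.05,0.5]],"twist":[[0,0,0],[0,0,0],[0,0,0],[0,0,0],[0,0,0],[0,0,0],[0,0,0]],"fingers":[-0.44,-0.36,-0.36,-0.36,-0.36,-0.36,-0.36]}' 60
python3 - <<'E'
from meas import *
d=grab('wrist','wrist21');s=telemetry.get_state();p=s['position'];print(p,s['contact_force'])
print(*comps(d,.066,.081,(.4,.76,-.25,.1),minn=50),sep='\n')
print(*comps(d,.05,.063,(.4,.76,-.25,.1),minn=50),sep='\n')
E
```

```text
clock: 36.6
position: [0.476, 0.0035, 0.0831]
ee_rot: [0.004, 1.0, 0.029, -0.0]
contact_force: [-1.6, -12.8, -0.7]
width: 0.0239
clock: 37.3
position: [0.4769, 0.0001, 0.1592]
ee_rot: [-0.0, 1.0, 0.028, 0.001]
contact_force: [-0.2, 0.7, 0.7]
width: 0.0275
[4.75773382e-01 9.10752143e-05 1.57981045e-01] [-0.10160242 -0.02245062 -0.7138361 ]
([323.7, 100.2], np.int32(4808), [543.9, 0.7], [144.4, 16.1], 3.1, [0.0732, 0.0746, 0.0759], [152.0, 169.0, 179.0])
([281.8, 46.4], np.int32(1895), [590.3, 32.9], [19.9, 41.8], 3.3, [0.0515, 0.0572, 0.0587], [127.0, 139.0, 141.0])
([365.2, 45.9], np.int32(1914), [594.0, -25.9], [20.5, 41.2], 3.2, [0.0517, 0.0573, 0.0588], [145.0, 151.0, 147.0])
([285.4, 119.4], np.int32(1505), [540.8, 29.1], [19.6, 40.2], 3.2, [0.0515, 0.0573, 0.0587], [129.0, 142.0, 146.0])
([363.4, 119.0], np.int32(1532), [544.0, -29.4], [19.5, 42.8], 3.2, [0.0516, 0.0573, 0.0588], [149.0, 158.0, 154.0])
```

View pics/wrist21.png

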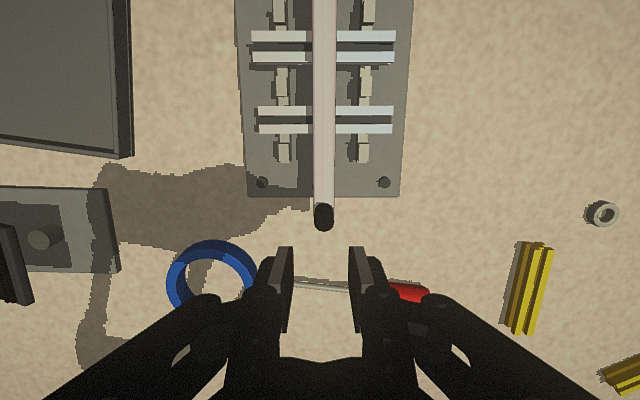

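```bash

python3 -m creep '{"slide":[[-0.375,1,0],[-0.375,1,0],[-0.375,1,0],[-0.375,1,0],[-0.375,1,0]],"twist":[[0,0,0],[0,0,0],[0,0,0],[0,0,0],[0,0,0]],"fingers":[-1,-1,-1,-1,-1]}' 60
python3 -m creep '{"slide":[[0,0.787,0],[0,0.787,0],[0,0.787,0],[0,0.787,0],[0,0.787,-0.3],[0,0.787,-0.3],[0,0.787,-0.3]],"twist":[[0,0,0],[0,0,0],[0,0,0],[0,0,0],[0,0,0],[0,0,0],[0,0,0]],"fingers":[-1,-1,-1,-1,-1,-1,-1]}' 60
python3 - <<'E'
from meas import *
print(telemetry.get_state()['position'])
d=grab('scene')
print(*comps(d,.050,.0625,(.45,.75,-.1,.1),minn=15),sep='\n')
print(*comps(d,.066,.082,(.45,.75,-.1,.1),minn=15),sep='\n')
E
```

```text
clock: 37.85
position: [0.4182, 0.1508, 0.1569]
ee_rot: [0.0, 1.0, 0.03, -0.001]
contact_force: [0.3, -0.0, -0.6]
width: -0.0
clock: 38.55
position: [0.4197, 0.2657, 0.1125]
ee_rot: [0.001, 1.0, 0.027, -0.001]
contact_force: [0.4, 0.2, -0.1]
width: 0.0002
[0.41969468 0.26566971 0.11248855]
([342.4, 200.7], np.int32(82), [539.8, 32.9], [37.1, 23.1], 88.9, [0.0506, 0.0554, 0.0603], [91.0, 100.0, 108.0])
([322.4, 203.8], np.int32(99), [542.5, -25.9], [24.0, 43.8], 2.5, [0.0507, 0.055, 0.0608], [96.0, 105.0, 112.0])
([346.0, 215.3], np.int32(94), [589.7, 36.1], [23.3, 39.4], 2.8, [0.0508, 0.0559, 0.0604], [89.0, 98.0, 106.0])
([326.2, 218.4], np.int32(97), [593.1, -22.4], [23.2, 42.6], 5.3, [0.0512, 0.0556, 0.0601], [94.0, 103.0, 109.0])
([336.0, 214.9], np.int32(412), [586.4, 5.6], [230.0, 17.5], 2.9, [0.0689, 0.0735, 0.0781], [100.0, 109.0, 119.0])
```

```bash

python3 -m creep '{"slide":[[0,0.01,-0.15],[0,0.01,-0.25],[0,0.01,-0.3],[0,0.01,-0.35],[0,0.01,-0.4],[0,0.01,-0.43],[0,0.01,-0.45],[0,0.01,-0.45],[0,0.01,-0.45]],"twist":[[0,0,0],[0,0,0],[0,0,0],[0,0,0],[0,0,0],[0,0,0],[0,0,0],[0,0,0],[0,0,0]],"fingers":[-1,-1,-1,-1,-1,-1,-1,-1,-1]}' 60
```

```text
clock: 39.5
position: [0.4222, 0.2675, 0.0486]
ee_rot: [0.001, 1.0, 0.028, 0.002]
contact_force: [-0.5, -7.5, 11.4]
width: -0.0
```

```bash

python3 -m creep '{"slide":[[0,0,-0.02],[0,0,-0.04],[0,0,-0.04],[0,0,-0.04]],"twist":[[0,0,0],[0,0,0],[0,0,0],[0,0,0]],"fingers":[-1,-1,-1,-1]}' 60
python3 -m creep '{"slide":[[0,0,-0.02],[0,0,-0.04],[0,0,-0.04],[0,0,-0.04]],"twist":[[0,0,0],[0,0,0],[0,0,0],[0,0,0]],"fingers":[-1,-1,-1,-1]}' 60
```

```text
clock: 39.9
position: [0.4222, 0.2668, 0.0437]
ee_rot: [0.002, 1.0, 0.029, 0.002]
contact_force: [-2.4, -10.7, 19.8]
width: -0.0001
clock: 40.3
position: [0.4224, 0.2668, 0.0427]
ee_rot: [0.002, 1.0, 0.029, 0.003]
contact_force: [-12.1, -14.9, 61.9]
width: -0.0
```

```bash

python3 -m creep '{"slide":[[0,0,0.1],[0,0,0.25],[0,0,0.4],[0,0,0.7],[0,0,0.7],[0,0,0.7]],"twist":[[0,0,0],[0,0,0],[0,0,0],[0,0,0],[0,0,0],[0,0,0]],"fingers":[-1,-1,-1,-1,-1,-1]}' 60
python3 - <<'E'
from meas import *
print(telemetry.get_state()['position'])
d=grab('scene','scene22');W=cloud(d)
print(*comps(d,.03,.2,(.3,.5,.18,.42),minn=30),sep='\n')
d=grab('side','side22')
print(*comps(d,.03,.2,(.3,.5,.18,.42),minn=30),sep='\n')
print(*comps(d,.050,.0625,(.45,.75,-.1,.1),minn=15),sep='\n')
print(*comps(d,.066,.082,(.45,.75,-.1,.1),minn=15),sep='\n')
d=grab('wrist','wrist22')
E
```

```text
clock: 40.9
position: [0.4214, 0.2693, 0.141]
ee_rot: [-0.001, 1.0, 0.027, 0.002]
contact_force: [-0.3, -0.5, -0.8]
width: -0.0001
[0.4214108  0.26933237 0.14097588]
([420.7, 136.8], np.int32(177), [426.0, 270.9], [78.5, 25.0], 84.4, [0.1507, 0.1864, 0.1983], [29.0, 34.0, 37.0])
([422.9, 157.7], np.int32(795), [413.4, 301.7], [140.7, 91.9], 89.9, [0.0357, 0.0573, 0.0823], [33.0, 39.0, 42.0])
([259.0, 99.9], np.int32(88), [422.7, 252.9], [25.7, 47.9], 4.9, [0.1451, 0.1646, 0.1926], [34.0, 39.0, 43.0])
([260.3, 120.7], np.int32(407), [417.8, 297.1], [85.3, 139.5], 2.4, [0.0384, 0.0698, 0.0844], [31.0, 36.0, 39.0])
([334.3, 168.6], np.int32(54), [589.6, 41.0], [19.9, 27.0], 6.2, [0.0536, 0.0586, 0.0612], [93.0, 102.0, 111.0])
([317.4, 172.8], np.int32(52), [540.7, 38.3], [20.1, 27.2], 0.5, [0.0533, 0.0586, 0.0606], [93.0, 101.0, 110.0])
([372.1, 172.7], np.int32(19), [689.2, 2.5], [5.9, 17.1], 71.0, [0.0517, 0.0562, 0.0616], [32.0, 38.0, 43.0])
([341.7, 185.3], np.int32(119), [593.8, -20.8], [20.9, 53.1], 3.3, [0.0522, 0.0577, 0.0604], [87.0, 94.0, 101.0])
([324.3, 189.6], np.int32(126), [544.0, -24.4], [20.8, 53.5], 3.7, [0.0526, 0.0578, 0.0614], [87.0, 95.0, 102.0])
([303.8, 188.2], np.int32(18), [491.5, -6.2], [14.6, 8.8], 0.7, [0.0503, 0.0527, 0.0583], [50.0, 57.0, 60.0])
([336.5, 175.2], np.int32(528), [585.1, 3.4], [230.4, 21.6], 3.0, [0.0676, 0.0752, 0.0781], [94.0, 102.0, 110.0])
```

View pics/scene22.png

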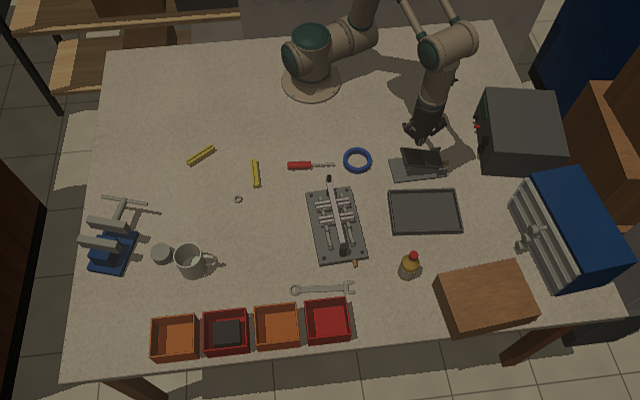

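View pics/wrist22.png

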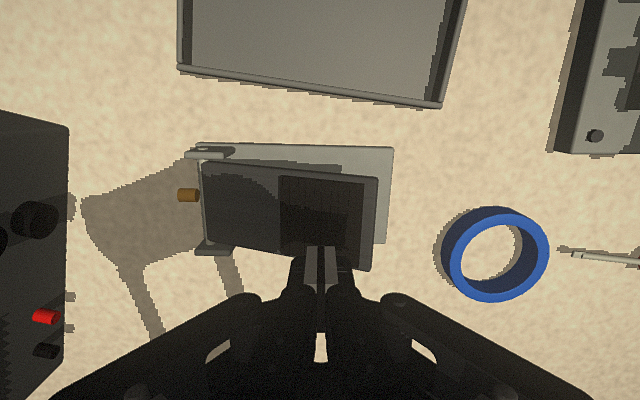

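```bash

python3 -m creep '{"slide":[[0.373,-1,0.12],[0.373,-1,0.12],[0.373,-1,0.12],[0.373,-1,0.12],[0.373,-1,0.12]],"twist":[[0,0,0],[0,0,0],[0,0,0],[0,0,0],[0,0,0]],"fingers":[-0.2,-0.2,-0.2,-0.2,-0.2]}' 60
python3 -m creep '{"slide":[[0,-0.813,0],[0,-0.813,0],[0,-0.813,0],[0,-0.813,0],[0,-0.813,0],[0,-0.813,0]],"twist":[[0,0,0],[0,0,0],[0,0,0],[0,0,0],[0,0,0],[0,0,0]],"fingers":[-0.2,-0.2,-0.2,-0.2,-0.2,-0.2]}' 60
python3 - <<'E'
from meas import *
d=grab('wrist','wrist23');s=telemetry.get_state();print(s['position'])
print(*comps(d,.085,.104,(.4,.55,-.1,.1),minn=50),sep='\n')
print(*comps(d,.05,.063,(.5,.76,-.25,.1),minn=50),sep='\n')
E
```

```text
clock: 41.55
position: [0.476, 0.1176, 0.1557]
ee_rot: [0.0, 1.0, 0.026, -0.001]
contact_force: [-0.6, 0.7, -0.1]
width: 0.034
clock: 42.15
position: [0.4754, -0.001, 0.1562]
ee_rot: [-0.001, 1.0, 0.028, -0.001]
contact_force: [-0.2, 0.7, 0.1]
width: 0.0338
[ 0.47550683 -0.00105832  0.15629191]
([322.4, 217.7], np.int32(421), [477.2, -2.9], [13.4, 13.5], 81.6, [0.0879, 0.0993, 0.1005], [32.0, 39.0, 42.0])
([280.2, 42.4], np.int32(2052), [590.5, 32.9], [20.4, 41.9], 3.4, [0.0514, 0.0572, 0.0587], [124.0, 136.0, 139.0])
([365.0, 42.4], np.int32(1995), [593.8, -25.9], [20.2, 40.8], 3.3, [0.0515, 0.0572, 0.0588], [143.0, 149.0, 146.0])
([283.5, 116.5], np.int32(1511), [541.1, 29.1], [19.3, 40.2], 3.2, [0.0515, 0.0573, 0.0587], [129.0, 142.0, 146.0])
([363.4, 116.4], np.int32(1611), [544.4, -29.6], [19.2, 42.6], 3.3, [0.0516, 0.0574, 0.0588], [150.0, 159.0, 154.0])
```

```bash

python3 -m creep '{"slide":[[0.01,-0.01,-0.2],[0.01,-0.01,-0.4],[0.01,-0.01,-0.485],[0.01,-0.01,-0.485],[0.01,-0.01,-0.485],[0.01,-0.01,-0.485]],"twist":[[0,0,0],[0,0,0],[0,0,0],[0,0,0],[0,0,0],[0,0,0]],"fingers":[-0.2,-0.2,-0.2,-0.44,-0.44,-0.44]}' 60
python3 -m creep '{"slide":[[0.002,-0.025,0],[0.004,-0.05,0],[0.006,-0.075,0],[0.016,-0.149,0],[0.036,-0.247,0],[0.069,-0.368,0],[0.114,-0.485,0],[0.168,-0.597,0],[0.232,-0.705,0],[0.305,-0.806,0],[0.386,-0.901,0],[0.386,-0.901,0],[0.386,-0.901,0]],"twist":[[0,0,0.0028],[0,0,0.0056],[0,0,0.0083],[0,0,0.0167],[0,0,0.0278],[0,0,0.0417],[0,0,0.0556],[0,0,0.0694],[0,0,0.0833],[0,0,0.0972],[0,0,0.1111],[0,0,0.1111],[0,0,0.1111]],"fingers":[-0.44,-0.44,-0.44,-0.44,-0.44,-0.44,-0.44,-0.44,-0.44,-0.44,-0.44,-0.44,-0.44]}' 60
python3 -m creep '{"slide":[[0.04,-0.04,0],[0.089,-0.087,0],[0.186,-0.167,0],[0.29,-0.237,0],[0.399,-0.298,0],[0.513,-0.35,0],[0.631,-0.391,0],[0.752,-0.422,0],[0.875,-0.442,0],[1,-0.451,0],[1,-0.451,0],[1,-0.451,0]],"twist":[[0,0,0.007],[0,0,0.0139],[0,0,0.0278],[0,0,0.0417],[0,0,0.0556],[0,0,0.0694],[0,0,0.0833],[0,0,0.0972],[0,0,0.1111],[0,0,0.125],[0,0,0.125],[0,0,0.125]],"fingers":[-0.44,-0.44,-0.44,-0.44,-0.44,-0.44,-0.44,-0.44,-0.44,-0.44,-0.44,-0.44]}' 60
python3 -m creep '{"slide":[[0,0,0.2],[0,0,0.5],[0,0,0.5],[0,0,0.5]],"twist":[[0,0,0],[0,0,0],[0,0,0],[0,0,0]],"fingers":[-0.3,-0.3,-0.2,-0.2]}' 60
python3 - <<'E'
from meas import *
d=grab('wrist','wrist24');s=telemetry.get_state();p=s['position'];print(p,np.degrees(np.arctan2(p[1]-.0094,p[0]-.6913))%360,np.hypot(p[1]-.0094,p[0]-.6913))
print(*comps(d,.066,.081,(.4,.76,-.25,.1),minn=50),sep='\n')
for n in ('side','scene'):
    print(*comps(grab(n,n+'24'),.05,.063,(.5,.68,-.05,.1),minn=50),sep='\n')
E
```

```text
clock: 42.8
position: [0.4783, -0.0039, 0.0848]
ee_rot: [0.0, 1.0, 0.028, 0.001]
contact_force: [-0.4, 0.1, 0.9]
width: 0.024
clock: 44.1
position: [0.5349, -0.1395, 0.0841]
ee_rot: [-0.0, 0.93, 0.367, -0.0]
contact_force: [0.1, -0.4, 0.3]
width: 0.0241
clock: 45.3
position: [0.684, -0.2061, 0.0836]
ee_rot: [-0.001, 0.719, 0.695, -0.0]
contact_force: [-0.5, 0.2, -0.3]
width: 0.0243
clock: 45.7
position: [0.6846, -0.2069, 0.1609]
ee_rot: [0.001, 0.719, 0.695, 0.0]
contact_force: [0.1, 0.3, -0.3]
width: 0.0341
[ 0.68381895 -0.2065789   0.15911368] 268.01618891471026 0.2161084231698765
([322.3, 98.5], np.int32(4695), [689.2, -140.1], [141.8, 16.0], 89.1, [0.0732, 0.0746, 0.0758], [99.0, 110.0, 119.0])
([338.8, 178.9], np.int32(223), [592.2, 4.6], [21.2, 102.8], 3.4, [0.0522, 0.0579, 0.0608], [92.0, 100.0, 108.0])
([321.8, 183.3], np.int32(229), [542.5, 0.6], [20.4, 101.6], 3.1, [0.0523, 0.0579, 0.0609], [94.0, 102.0, 110.0])
([332.0, 202.2], np.int32(219), [541.1, 1.7], [24.8, 99.1], 4.7, [0.0513, 0.0555, 0.06], [91.0, 99.0, 106.0])
([335.9, 216.8], np.int32(227), [589.5, 6.3], [28.3, 99.2], 0.8, [0.0513, 0.056, 0.0604], [90.0, 99.0, 106.0])
```

View pics/scene24.png

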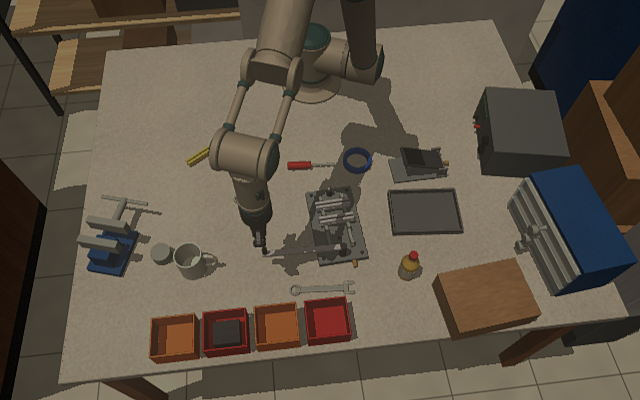

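```bash

python3 -m creep '{"slide":[[-0.61,1,0],[-0.61,1,0],[-0.61,1,0],[-0.61,1,0],[-0.61,1,0]],"twist":[[0,0,0.0144],[0,0,0.0144],[0,0,0.0144],[0,0,0.0144],[0,0,0.0144]],"fingers":[-0.15,-0.15,-0.15,-0.15,-0.15]}' 60
python3 -m creep '{"slide":[[0,0.405,-0.2],[0,0.405,-0.2],[0,0.405,-0.2],[0,0.405,-0.2],[0,0.405,-0.2]],"twist":[[0,0,0],[0,0,0],[0,0,0],[0,0,0],[0,0,0]],"fingers":[-0.15,-0.15,-0.15,-0.15,-0.15]}' 60
python3 - <<'E'
from meas import *
from scipy.spatial.transform import Rotation as R
s=telemetry.get_state(); q=s['ee_rot']; j=R.from_quat([*q[1:],q[0]]).as_matrix()[:,1]; p=s['position']; print(p,np.degrees(np.arctan2(j[1],j[0])))
d=grab('wrist','wrist25')
print(*comps(d,.05,.063,(.4,.76,-.25,.1),minn=50),sep='\n')
E
```

```text
clock: 46.35
position: [0.5899, -0.0535, 0.1577]
ee_rot: [-0.003, 0.685, 0.728, -0.001]
contact_force: [0.7, -0.4, -0.3]
width: 0.0366
clock: 46.85
position: [0.5945, 0.0023, 0.1291]
ee_rot: [0.001, 0.687, 0.727, -0.0]
contact_force: [0.6, 0.1, 0.4]
width: 0.0359
[0.59448334 0.0022766  0.12906416] 3.2884727592728464
([316.4, 204.9], np.int32(3762), [592.1, 3.8], [20.1, 100.6], 3.3, [0.0517, 0.0575, 0.0587], [135.0, 145.0, 144.0])
([246.4, 202.2], np.int32(3705), [542.8, -0.7], [20.7, 100.5], 3.4, [0.0517, 0.0574, 0.0587], [125.0, 139.0, 140.0])
([178.7, 210.0], np.int32(267), [492.6, -0.9], [15.2, 17.2], 68.2, [0.0501, 0.055, 0.0586], [87.0, 101.0, 105.0])
([447.9, 205.4], np.int32(253), [686.8, 12.7], [19.6, 9.5], 52.9, [0.0508, 0.0572, 0.0623], [37.0, 43.0, 45.0])
```

```bash

python3 -m creep '{"slide":[[-0.013,0,-0.2],[-0.013,0,-0.4],[-0.013,0,-0.5],[-0.013,0,-0.55],[-0.013,0,-0.55],[-0.013,0,-0.55],[-0.013,0,-0.55],[-0.013,0,-0.55],[-0.013,0,-0.55],[-0.013,0,-0.55]],"twist":[[0,0,0],[0,0,0],[0,0,0],[0,0,0],[0,0,0],[0,0,0],[0,0,0],[0,0,0],[0,0,0],[0,0,0]],"fingers":[-0.15,-0.15,-0.15,-0.15,-0.15,-1,-1,-1,-1,-1]}' 60
python3 -m creep '{"slide":[[0,0,0.15],[0,0,0.4],[0,0,0.7],[0,0,0.7],[0,0,0.7]],"twist":[[0,0,0],[0,0,0],[0,0,0],[0,0,0],[0,0,0]],"fingers":[-1,-1,-1,-1,-1]}' 60
python3 - <<'E'
from meas import *
d=grab('wrist'); W=cloud(d); p=telemetry.get_state()['position'];print(p)
for v in range(150,350,40): print(v,[(W[v,u]-p).round(4).tolist() for u in (306,335)])
for n in ('side','scene'):
    d=grab(n,n+'26')
    print(*comps(d,0.004,0.03,(.48,.68,.15,.4),minn=100),sep='\n')
    W=cloud(d); m=(W[...,0]>.52)&(W[...,0]<.63)&(W[...,1]>.2)&(W[...,1]<.35); print(np.nanmedian(W[m],0))
E
```

```text
clock: 47.9
position: [0.5929, 0.0033, 0.0477]
ee_rot: [0.001, 0.686, 0.727, 0.001]
contact_force: [-1.2, -0.0, 6.2]
width: 0.0184
clock: 48.4
position: [0.5922, 0.0038, 0.1525]
ee_rot: [0.001, 0.686, 0.727, 0.001]
contact_force: [-0.6, -0.4, -1.8]
width: 0.0183
[0.5910858  0.00382442 0.15093909]
150 [[-0.0125, 0.0365, -0.129], [0.0122, 0.0381, -0.1282]]
190 [[-0.0068, 0.0392, 0.0122], [0.0056, 0.0399, 0.0121]]
230 [[-0.006, 0.0204, 0.0115], [0.007, 0.0212, 0.0117]]
270 [[-0.0051, 0.0002, 0.0112], [0.0085, 0.0009, 0.0111]]
310 [[-0.0041, -0.0213, 0.0118], [0.01, -0.0206, 0.0116]]
([306.4, 128.7], np.int32(1418), [568.5, 275.3], [213.3, 131.6], 82.8, [0.0045, 0.0073, 0.0259], [56.0, 63.0, 65.0])
[0.56385987 0.28003752 0.00616302]
([424.4, 210.7], np.int32(1999), [570.9, 276.2], [207.7, 163.8], 84.9, [0.0043, 0.0074, 0.0251], [53.0, 60.0, 63.0])
[0.57675953 0.27501978 0.00407446]
```

```bash

python3 -m creep '{"slide":[[0.085,1,0],[0.085,1,0],[0.085,1,0],[0.085,1,0],[0.085,1,0]],"twist":[[0,0,-0.023],[0,0,-0.023],[0,0,-0.023],[0,0,-0.023],[0,0,-0.023]],"fingers":[-1,-1,-1,-1,-1]}' 60
python3 -m creep '{"slide":[[0,0.79,0],[0,0.79,0],[0,0.79,0],[0,0.79,0],[0,0.79,0]],"twist":[[0,0,0],[0,0,0],[0,0,0],[0,0,0],[0,0,0]],"fingers":[-1,-1,-1,-1,-1]}' 60
python3 - <<'E'
from meas import *
d=grab('wrist','wrist27'); W=cloud(d); p=telemetry.get_state()['position'];print(p)
for v in range(190,350,40): print(v,[(W[v,u]-p).round(4).tolist() for u in (306,335)])
print(*comps(d,0.021,0.03,(.45,.7,.1,.4),minn=100),sep='\n')
E
```

```text
clock: 49.05
position: [0.6035, 0.1548, 0.1494]
ee_rot: [-0.001, 0.736, 0.677, -0.002]
contact_force: [-0.8, -1.2, -0.7]
width: 0.018
clock: 49.55
position: [0.6043, 0.2704, 0.1505]
ee_rot: [0.0, 0.737, 0.676, -0.001]
contact_force: [0.5, -0.2, -1.0]
width: 0.018
[0.60442361 0.26995021 0.15072922]
190 [[-0.0022, 0.0402, 0.0094], [0.0102, 0.0393, 0.01]]
230 [[-0.0041, 0.0217, 0.0095], [0.0089, 0.0206, 0.0096]]
270 [[-0.0061, 0.0016, 0.0095], [0.0074, 0.0007, 0.0099]]
310 [[-0.0082, -0.0196, 0.0103], [0.0058, -0.0217, 0.0091]]
([280.5, 145.1], np.int32(4055), [577.9, 273.6], [204.7, 145.5], 85.0, [0.0222, 0.0244, 0.0257], [85.0, 96.0, 100.0])
([129.4, 105.3], np.int32(235), [457.4, 357.3], [4.0, 29.9], 3.4, [0.0214, 0.0252, 0.0296], [49.0, 57.0, 60.0])
```

View pics/wrist27.png

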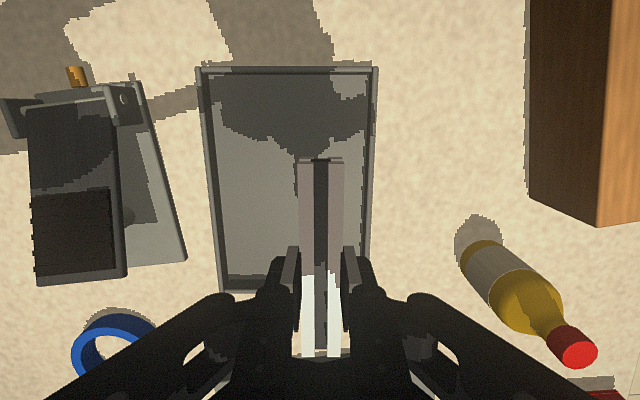

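```bash

python3 -m creep '{"slide":[[0,0.02,-0.3],[0,0.02,-0.55],[0,0.02,-0.75],[0,0.02,-0.84],[0,0.02,-0.88],[0,0.02,-0.895],[0,0.02,-0.895],[0,0.02,-0.895]],"twist":[[0,0,0],[0,0,0],[0,0,0],[0,0,0],[0,0,0],[0,0,0],[0,0,0],[0,0,0]],"fingers":[-1,-1,-1,-1,-1,-1,-1,-1]}' 60
```

```text
clock: 50.4
position: [0.6057, 0.2754, 0.0188]
ee_rot: [0.001, 0.737, 0.676, 0.001]
contact_force: [0.3, -0.0, -0.3]
width: 0.0181
```

```bash

python3 -m creep '{"slide":[[0,0,-0.01],[0,0,-0.02],[0,0,-0.02],[0,0,-0.02],[0,0,-0.02],[0,0,-0.02],[0,0,-0.02]],"twist":[[0,0,0],[0,0,0],[0,0,0],[0,0,0],[0,0,0],[0,0,0],[0,0,0]],"fingers":[-1,-1,-1,-0.2,-0.2,-0.2,-0.2]}' 60
python3 -m creep '{"slide":[[0,0,0.2],[0,0,0.5],[0,0,0.93],[0,0,0.93],[0,0,0.93]],"twist":[[0,0,0],[0,0,0],[0,0,0],[0,0,0],[0,0,0]],"fingers":[-0.2,-0.2,-0.15,-0.15,-0.15]}' 60
python3 -m creep '{"slide":[[-0.41,-1,0],[-0.41,-1,0],[-0.41,-1,0],[-0.41,-1,0],[-0.41,-1,0]],"twist":[[0,0,0.023],[0,0,0.023],[0,0,0.023],[0,0,0.023],[0,0,0.023]],"fingers":[-0.1,-0.1,-0.1,-0.1,-0.1]}' 60
python3 -m creep '{"slide":[[0,-0.83,-0.15],[0,-0.83,-0.15],[0,-0.83,-0.15],[0,-0.83,-0.15],[0,-0.83,-0.15]],"twist":[[0,0,0],[0,0,0],[0,0,0],[0,0,0],[0,0,0]],"fingers":[-0.1,-0.1,-0.1,-0.1,-0.1]}' 60
python3 - <<'E'
from meas import *
from scipy.spatial.transform import Rotation as R
s=telemetry.get_state(); q=s['ee_rot']; j=R.from_quat([*q[1:],q[0]]).as_matrix()[:,1]; p=s['position']; print(p,np.degrees(np.arctan2(j[1],j[0])))
d=grab('wrist','wrist28')
print(*comps(d,.05,.063,(.4,.76,-.25,.1),minn=50),sep='\n')
for n in ('side','scene'): grab(n,n+'28')
E
```

```text
clock: 51.1
position: [0.6045, 0.2751, 0.014]
ee_rot: [-0.0, 0.737, 0.676, -0.0]
contact_force: [0.1, 1.2, -0.0]
width: 0.0343
clock: 51.6
position: [0.6065, 0.2758, 0.1574]
ee_rot: [0.002, 0.737, 0.676, 0.003]
contact_force: [-0.8, -0.7, -0.5]
width: 0.0363
clock: 52.1
position: [0.5414, 0.1236, 0.1522]
ee_rot: [-0.001, 0.687, 0.726, -0.001]
contact_force: [0.4, 1.1, 0.2]
width: 0.0386
clock: 52.6
position: [0.5437, 0.0016, 0.1303]
ee_rot: [-0.001, 0.686, 0.727, 0.0]
contact_force: [-0.3, -0.6, -1.7]
width: 0.0381
[0.54374346 0.00159969 0.13032059] 3.2991781658224135
([318.1, 210.0], np.int32(3671), [542.7, -0.8], [20.0, 100.8], 3.3, [0.0517, 0.0574, 0.0587], [144.0, 154.0, 153.0])
([516.4, 209.6], np.int32(340), [686.2, 11.6], [19.8, 9.8], 63.4, [0.0507, 0.0568, 0.0622], [36.0, 42.0, 44.0])
([250.2, 212.8], np.int32(246), [493.1, -1.8], [16.6, 14.4], 74.6, [0.0501, 0.0552, 0.0587], [93.0, 107.0, 111.0])
```

View pics/side28.png

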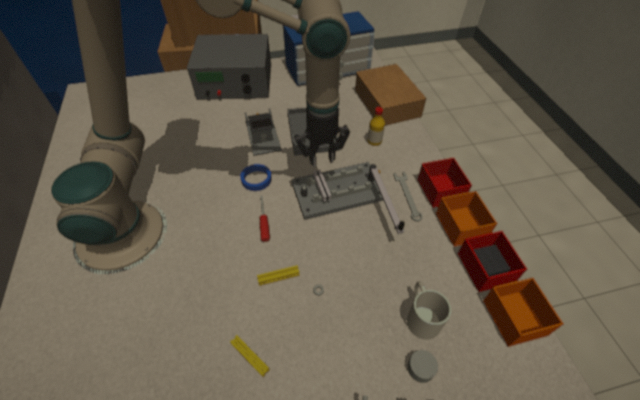

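View pics/wrist28.png

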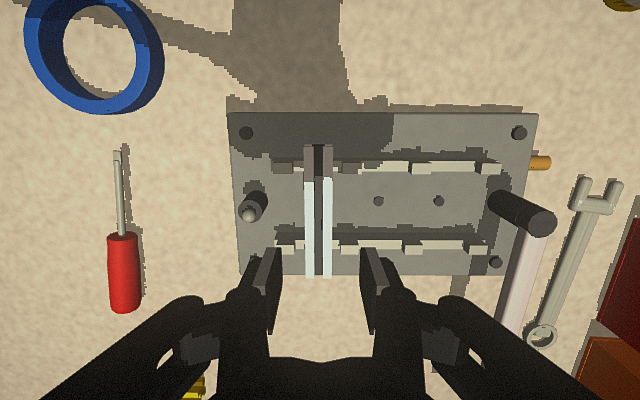

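```bash

python3 -m creep '{"slide":[[-0.006,-0.01,-0.2],[-0.006,-0.01,-0.4],[-0.006,-0.01,-0.5],[-0.006,-0.01,-0.56],[-0.006,-0.01,-0.56],[-0.006,-0.01,-0.56],[-0.006,-0.01,-0.56],[-0.006,-0.01,-0.56],[-0.006,-0.01,-0.56],[-0.006,-0.01,-0.56]],"twist":[[0,0,0],[0,0,0],[0,0,0],[0,0,0],[0,0,0],[0,0,0],[0,0,0],[0,0,0],[0,0,0],[0,0,0]],"fingers":[-0.1,-0.1,-0.1,-0.1,-0.1,-1,-1,-1,-1,-1]}' 60
python3 -m creep '{"slide":[[0,0,0.15],[0,0,0.4],[0,0,0.7],[0,0,0.7],[0,0,0.7]],"twist":[[0,0,0],[0,0,0],[0,0,0],[0,0,0],[0,0,0]],"fingers":[-1,-1,-1,-1,-1]}' 60
python3 -m creep '{"slide":[[0.055,1,0],[0.055,1,0],[0.055,1,0],[0.055,1,0],[0.055,1,0]],"twist":[[0,0,-0.023],[0,0,-0.023],[0,0,-0.023],[0,0,-0.023],[0,0,-0.023]],"fingers":[-1,-1,-1,-1,-1]}' 60
python3 -m creep '{"slide":[[0,0.86,0],[0,0.86,0],[0,0.86,0],[0,0.86,0],[0,0.86,0]],"twist":[[0,0,0],[0,0,0],[0,0,0],[0,0,0],[0,0,0]],"fingers":[-1,-1,-1,-1,-1]}' 60
python3 - <<'E'
from meas import *
d=grab('wrist','wrist29'); W=cloud(d); p=telemetry.get_state()['position'];print(p)
for v in range(190,350,40): print(v,[(W[v,u]-p).round(4).tolist() for u in (306,335)])
print(*comps(d,0.019,0.03,(.45,.7,.1,.4),minn=100),sep='\n')
E
```

```text
clock: 53.75
position: [0.5432, -0.0008, 0.0483]
ee_rot: [0.001, 0.686, 0.727, 0.001]
contact_force: [0.2, 0.7, 5.9]
width: 0.0185
clock: 54.25
position: [0.5425, -0.0011, 0.153]
ee_rot: [0.001, 0.686, 0.727, 0.001]
contact_force: [-1.0, -0.0, -0.7]
width: 0.018
clock: 54.75
position: [0.5489, 0.15, 0.15]
ee_rot: [-0.001, 0.736, 0.677, -0.002]
contact_force: [-0.0, -0.3, -0.0]
width: 0.0178
clock: 55.25
position: [0.55, 0.2764, 0.1509]
ee_rot: [0.0, 0.737, 0.676, -0.002]
contact_force: [0.0, 0.1, -0.4]
width: 0.0178
[0.55007139 0.27592737 0.15110123]
190 [[-0.0022, 0.0402, 0.0089], [0.0103, 0.0389, 0.008]]
230 [[-0.0041, 0.0217, 0.0092], [0.0089, 0.0206, 0.0092]]
270 [[-0.0061, 0.0018, 0.0096], [0.0075, 0.0008, 0.01]]
310 [[-0.0084, -0.0207, 0.0087], [0.0059, -0.0221, 0.0085]]
([363.2, 148.8], np.int32(4276), [578.0, 273.5], [204.9, 145.2], 85.1, [0.0206, 0.0243, 0.0256], [92.0, 103.0, 108.0])
([198.0, 107.1], np.int32(174), [457.6, 357.1], [2.9, 29.8], 1.4, [0.0197, 0.0242, 0.0296], [56.0, 64.0, 68.0])
([383.3, 183.4], np.int32(2425), [605.6, 276.3], [100.1, 20.3], 85.1, [0.0193, 0.0245, 0.0258], [193.0, 202.0, 199.0])
```

View pics/wrist29.png

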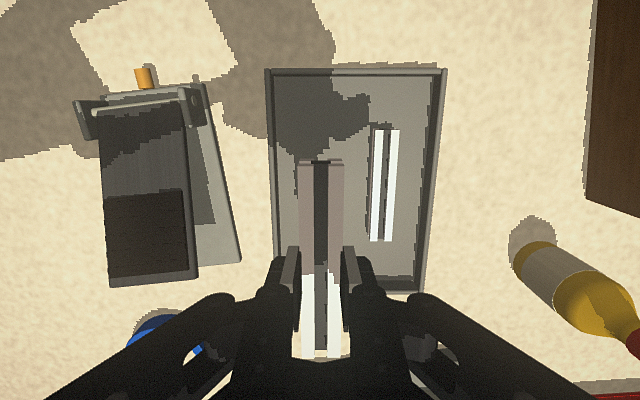

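```bash

python3 -m creep '{"slide":[[0,0,-0.3],[0,0,-0.55],[0,0,-0.75],[0,0,-0.84],[0,0,-0.89],[0,0,-0.915],[0,0,-0.915],[0,0,-0.915],[0,0,-0.915]],"twist":[[0,0,0],[0,0,0],[0,0,0],[0,0,0],[0,0,0],[0,0,0],[0,0,0],[0,0,0],[0,0,0]],"fingers":[-1,-1,-1,-1,-1,-1,-1,-1,-1]}' 60
```

```text
clock: 56.2
position: [0.5512, 0.2784, 0.016]
ee_rot: [0.0, 0.737, 0.676, 0.001]
contact_force: [0.8, -0.6, 0.3]
width: 0.0178
```

```bash

python3 -m creep '{"slide":[[0,0,-0.008],[0,0,-0.01],[0,0,-0.01],[0,0,-0.01],[0,0,-0.01],[0,0,-0.01],[0,0,-0.01]],"twist":[[0,0,0],[0,0,0],[0,0,0],[0,0,0],[0,0,0],[0,0,0],[0,0,0]],"fingers":[-1,-1,-1,-0.2,-0.2,-0.2,-0.2]}' 60
python3 -m creep '{"slide":[[0,0,0.2],[0,0,0.5],[0,0,0.95],[0,0,0.95],[0,0,0.95]],"twist":[[0,0,0],[0,0,0],[0,0,0],[0,0,0],[0,0,0]],"fingers":[-0.2,-0.2,-0.15,-0.15,-0.15]}' 60
python3 -m creep '{"slide":[[-0.8,-0.6,0.4],[-0.8,-0.6,0.4],[-0.8,-0.6,0.4],[-0.8,-0.6,0.4],[-0.8,-0.6,0.4],[-0.8,-0.6,0.4]],"twist":[[0,0,0],[0,0,0],[0,0,0],[0,0,0],[0,0,0],[0,0,0]],"fingers":[-0.1,-0.1,-0.1,-0.1,-0.1,-0.1]}' 60
python3 - <<'E'
from meas import *
d=grab('wrist','wrist30');
print(*comps(d,0.019,0.03,(.45,.7,.1,.4),minn=100),sep='\n')
for n in ('side','scene'):
    d=grab(n,n+'30'); print(n)
    print(*comps(d,0.009,0.2,(0.25,0.85,-0.6,0.42)),sep='\n')
    print('k',*comps(d,.066,.081,(.5,.76,-.25,.1),minn=50),sep='\n')
E
```

```text
clock: 56.9
position: [0.5503, 0.2781, 0.0132]
ee_rot: [-0.0, 0.737, 0.676, -0.0]
contact_force: [-0.4, -0.9, 0.4]
width: 0.0341
clock: 57.4
position: [0.5526, 0.279, 0.1597]
ee_rot: [0.002, 0.737, 0.676, 0.004]
contact_force: [0.9, 0.4, -0.4]
width: 0.036
clock: 58.0
position: [0.4311, 0.1885, 0.2149]
ee_rot: [-0.0, 0.737, 0.676, 0.0]
contact_force: [-0.1, 0.4, -0.1]
width: 0.039
([464.8, 106.5], np.int32(3067), [576.6, 257.7], [171.9, 145.6], 85.1, [0.0201, 0.0241, 0.0256], [74.0, 84.0, 88.0])
([489.5, 71.1], np.int32(2365), [605.5, 276.4], [100.3, 21.6], 85.0, [0.0194, 0.0242, 0.0258], [134.0, 148.0, 154.0])
([434.3, 74.0], np.int32(2208), [551.8, 278.7], [100.0, 21.1], 85.3, [0.0193, 0.0243, 0.0258], [144.0, 159.0, 162.0])
side
([376.8, 106.3], np.int32(1522), [807.4, 284.9], [276.8, 97.5], 78.9, [0.0177, 0.0777, 0.1046], [34.0, 63.0, 87.0])
([313.4, 129.6], np.int32(583), [578.6, 274.6], [213.8, 145.1], 85.0, [0.0103, 0.0219, 0.0277], [54.0, 61.0, 64.0])
([262.0, 132.0], np.int32(1046), [417.2, 296.7], [89.1, 187.6], 2.0, [0.0095, 0.0134, 0.0827], [45.0, 51.0, 53.0])
([320.1, 12
[... 3437 characters left out ...]
, 94.0])
([469.7, 277.3], np.int32(1530), [821.2, 332.9], [65.5, 177.0], 3.3, [0.0444, 0.0786, 0.083], [50.0, 75.0, 102.0])
([324.7, 301.9], np.int32(382), [839.0, -58.4], [20.6, 109.8], 0.0, [0.0125, 0.0469, 0.07], [31.0, 38.0, 78.0])
([274.5, 307.4], np.int32(374), [838.6, -188.4], [109.6, 21.3], 89.8, [0.0125, 0.0465, 0.0705], [33.0, 53.0, 88.0])
([223.7, 313.3], np.int32(403), [838.9, -318.1], [21.4, 110.1], 0.2, [0.0145, 0.0488, 0.0701], [31.0, 38.0, 77.0])
([173.4, 319.3], np.int32(437), [839.6, -448.3], [111.8, 20.2], 89.7, [0.0129, 0.0458, 0.0697], [34.0, 52.0, 84.0])
k
([305.6, 249.2], np.int32(515), [688.6, -95.3], [230.7, 21.5], 88.8, [0.068, 0.0731, 0.0772], [98.0, 108.0, 117.0])
```

View pics/scene30.png

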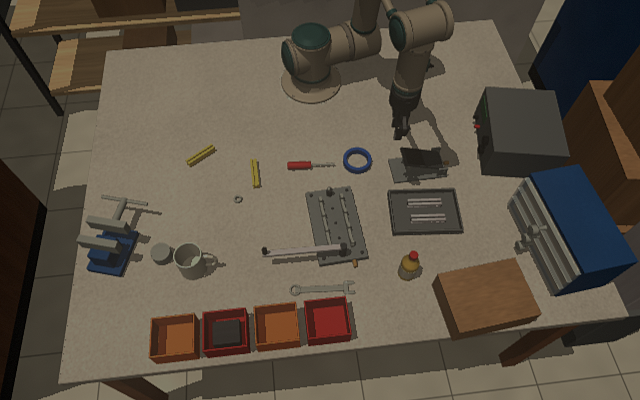

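View pics/side30.png

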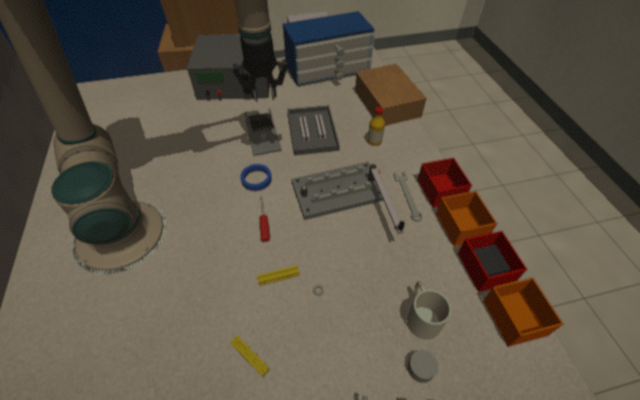

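Both bars lie flat in the tray (scene pixels (425,202) and (428,217)). The keeper is open at about 1.5 rad, the pedal is up, and the other objects are where they were. The arm is clear, so I'm handing the job in.

```bash
python3 -c "
from rig import order,telemetry
print(telemetry.get_state()['contact_force']); print(order.sign_off())"
```

```text
[-0.47844429 -0.00965876  0.96373091]
the job is handed in; nothing more can be done
None
```

The job is done and handed in at about 58 s on the robot's clock. Only two aluminium bars were on the bench, so I marked those two and left both yellow look-alikes alone.

- **Placing and shutting:** I laid the bars in bay 1 and bay 2 and shut the keeper. Before pressing the pedal I saw that the bay 2 bar had been knocked about 15 mm off its place. I opened the keeper, reset the bar and shut it again. At the end it was about 13–15 N hard against the stop, and it lay in line with the fixture.
- **Pedal:** I pressed it once, with the keeper shut. It travelled about 31 mm to its stop and came back up. The force peaked at about 62 N through the closed fingertips at the stop. That is under the 120 N wrist limit, but more than the roughly 13 N the pedal needed. I took the 40 N limit to cover only the arm and gripper body.
- **Final checks:** Both bars lie flat in the tray with their tops about 25 mm above the bench. The keeper is open at about 1.5 rad and the pedal is up. The other objects read within a few millimetres of their starting positions, which is about the measurement noise, except the mug: the overhead camera put it about 12 mm off in x, but the side camera showed no change. No other check failed.

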